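# Bed a coupling hub in V-rests and present the driver to its screw

### The arm

A 6-joint arm with a two-finger parallel gripper is mounted at the origin on a cart in front of the work surface, level with it; the furniture and walls round the work are solid. World frame = base frame: x ahead of the robot, y to its left, z up, the work surface at z = 0. Lengths are in mm, angles in degrees, forces in N, time in s.
With the tool pointing down it reaches from about 300 to 850 mm from the base axis. Payload 4.2 kg.
Tool frame: the origin (TCP) lies midway between the tips of the shut fingers; the grasp point (between the pads) lies 19 mm behind it (pinch_z is the distance from the TCP to the grasp point, in mm); z points along the fingers, y is the line along which they close (so a half turn about z gives the same grasp; the last joint's range is limited). The gripper opens to 91 mm and grips with 3 to 60 N. Pads are 32 mm wide; open, the fingers measure 118 mm over their backs; the gripper's body (76 mm by 178 mm) begins 60 mm behind the grasp point.
Start: joints at [66.062, 18.312, 89.639, -0, 72.044, -1.146], TCP at [222.755, 530.12, 183.176] pointing down, gripper open.
Joint ranges: [-177.97, 177.97], [-48.28, 115.42], [12.27, 149.76], [-77.06, 257.06], [2.81, 150.46], [-146.56, 146.56]. Speed limits (degrees/s): [147.25, 147.25, 180, 180, 180, 180].

### API

Orientations are given as [roll, pitch, yaw] about the fixed x, y, z axes, in that order (R = Rz(yaw) Ry(pitch) Rx(roll)).
In Python, from workcell import * gives the robot as it stands.
- The arm moves only by the tool step_arm, never from a script. Its argument "steps" is a list of rows, each a list of 7 numbers: the turn, a rotation vector about the tool's x, y, z in degrees, then the shift along the tool's x, y, z in mm, then the opening, from 0 (shut) to 1 (fully open). In form: [[rx, ry, rz, x, y, z, hand], ...]. A call has exactly 8 rows; each row shifts and turns the commanded pose from where the row before left it, along the tool's axes as they then stand; what a row does not reach is not made up. A row lasts 1/8 s, in which the tool goes at most 62.5 mm and 10.7 degrees, less where a joint would pass 70% of its speed; a pose out of reach is approached as far as the arm can. A call is refused whole if a number of a shift passes 62.5 or a number of a turn 10.7, either way. A call with a gripper value outside its range is refused whole. The fingers move at their own pace and stop on an object; "force" is the grip in N (left out, the last holds). Time passes only in rows, so rows that do not move let the fingers close, or fill a call up. It gives the time, the measured TCP pose, the force, the opening and the grip force at its end, in the units of the state.
- state(): the state, without advancing time (a new reading comes with each control period).
- grab_frame(name): name is "scene" or "top" or "wrist"; returns a dict with "image" (420x560x3 uint8, blue, green, red), "fovy" (degrees; the focal length in pixels is half the picture's height over the tangent of half this angle, whatever the lens; pixels are square), "cx", "cy" (the principal point, pixels), "origin" and "rotation" of the camera in the world; the wrist camera has in their place "tool_from_camera" (4x4, takes a point from camera to tool coordinates, whose origin is the TCP and whose axes are the flange's). Camera axes: x right, y down, z forward; pixel columns grow to the right and rows downward; lengths in mm; the calibration is good to about 2 mm. The wrist camera is an equidistant fisheye: a pixel r from the principal point sees the ray r / f radians off the axis. A picture is of the moment at which its call begins: read the wrist's pose just before it. There is no depth.
- job_done(): hands the job in; it is judged then, once.
The state is a dict: "time_s": time; "qpos": joint angles; "qvel": joint speeds; "effort": joint torques, N m; "ee_pos": TCP position; "ee_rot": TCP orientation; "force": force on the tool from outside, world axes, zero at the start; "torque": the same for the moment, N m; "gripper_width": finger opening in mm; "gripper_force": force on a finger pad.
Only numpy, scipy, OpenCV 4.12 (cv2) and the standard library are available. Lean on these libraries where they do the work, as an engineer would, in place of code of your own. Each camera call takes 0.05 s, during which the arm holds its last target. There are 200 camera calls.

### The job

Lay the upright coupling hub on its side in the V-rest fixture, one neck in each V and its cap screw facing straight up, and let it go. Then draw the electric screwdriver out of its angled holder, turn it upright with the bit pointing straight down, and finish still holding it there, raised, the bit in line with the screw and a finger's width (about 15 mm) above its head without touching. Leave the other things on the table alone.

Things in the scene. Friction and masses are not known exactly. Their poses are not given: they have to be found in the camera images.
- hub: Loose stepped aluminium hub, 0.3 kg, standing on end, 100 mm tall. Origin: centre of the end it stands on; z along its axis. Thick middle of diameter 46 mm from z = 22 to 78 mm, with two shallow grey rings; necks of diameter 28 mm, 22 mm long, at both ends. Its +x points out through the one cap screw in its side, at z = 50 mm. Either end may go in either V.
- hub_screw (a point): Centre of the outer face of the hub's cap screw (dark head, diameter 10 mm, standing 5 mm proud of the thick middle on a bright washer): 28 mm from the hub's axis along its +x, half-way along the hub. At the start it faces roughly towards the robot. Axes as the hub's.
- hub_mid (a point): The middle of the hub, on its axis, 50 mm from either end. Axes as the hub's.
- v_rest: Cradle, fixed: dark base plate 80 (x) by 150 (y) by 10 mm with two upward-open aluminium V blocks, 14 mm thick, centred at y = +-38 mm, 62 mm clear between them (the hub's thick middle, 56 mm long, goes there, its necks in the Vs). Blocks 54 mm wide in x, tops 52 mm up. Origin: centre of the underside. Hub home: its axis along the fixture's y, at x = 0, 52 mm up.
- driver: Loose inline electric screwdriver, 0.28 kg. Origin: bit tip; z along its axis to the tail, 183.5 mm away. Bit diameter 6 mm to z = 28, chuck 13 mm to 48, bare nose 20 mm to 93.5; then the grey grip with black ribs, diameter 32 mm, to the tail. It sits in the holder's sleeve up to the grip's shoulder and leans some 44 degrees, with a little play. Pulls straight out along its axis.
- holder: Driver's holder, fixed: dark base 150 (x) by 80 (y) by 10 mm, from x = -63 to 87 mm, with a grey sleeve (bore 22 mm, 55 mm long, 36 mm outside at the mouth) that leans 40 degrees from vertical towards the holder's -x, which faces roughly to the robot, so the driver's tail leans to the robot. Origin: underside of the base. It stands left or right of the cradle, the hub on the other side.
- holder_mouth (a point): Centre of the sleeve's mouth, 98 mm above the table and at x = -10 mm in the holder's frame.
- kraft_box: Bystander, to be left alone: small kraft cardboard box, 34x46x56 mm. Origin: centre of its underside.
- stopper: Bystander, to be left alone: tan animal-shaped stopper, 38x48x59 mm. Origin: centre of its underside.
- lid_a: Bystander, to be left alone: round cream moulded lid, 112 mm across, 12 mm high, nearest the table's front edge in the middle. Origin: centre of its underside.
- lid_b: Bystander, to be left alone: another such lid at the front edge, right of the middle. Origin: centre of its underside.
- lid_c: Bystander, to be left alone: another such lid, to the right. Origin: centre of its underside.
- tape_roll: Bystander, to be left alone: roll of kraft tape lying flat, 107 mm across, 25 mm high. Origin: centre of its underside.
- marker: Bystander, to be left alone: black-capped felt marker, 128 mm long, lying at the front. Origin: centre of its underside.
Not all that is in view belongs to the job. Leave any red look-alike of the driver alone.

How it is judged (in metres and radians):
On the way, in this order (a step that is already met when the one before it is completed fails the run):
1. the hub lies home in both Vs with its screw facing up, let go and at rest (angle between the z axis of hub and the y axis of v_rest, either way round below 0.1 rad and angle between hub's own x axis and vertical below 0.22 rad and height (world z) of hub_screw above 0.07 m and x of hub_mid in the frame of v_rest between -0.004 and 0.004 m and y of hub_mid in the frame of v_rest between -0.006 and 0.006 m and z of hub_mid in the frame of v_rest between 0.048 and 0.055 m and contact force between hub and the arm below 0.2 N and contact force between hub and the fingers below 0.2 N and linear speed of hub below 0.02 m/s), for 0.2 s.
2. the driver has been drawn clear of its holder and is held (distance between driver and holder_mouth above 0.1 m and contact force between driver and holder below 0.1 N and contact force between driver and the fingers above 2 N and height (world z) of driver above 0.05 m), for 0.1 s.
At the end, for the whole second after the job is handed in: The hub lies free and still, home in both Vs (4 mm across, 6 mm along), screw up within 12 degrees. The driver, held by the fingers alone and still, stands upright within 8 degrees, bit tip within 10 mm of the screw's centre in plan and 4 to 35 mm above its head (all of step 1 and contact force between driver and the fingers above 2 N and contact force between driver and holder below 0.1 N and contact force between driver and hub below 0.1 N and contact force between driver and v_rest below 0.1 N and angle between driver's own z axis and vertical below 0.14 rad and horizontal distance between driver and hub_screw below 0.01 m and x of driver in the frame of hub_screw between 0.004 and 0.035 m and linear speed of driver below 0.02 m/s and angular speed of driver below 0.2 rad/s); the arm keeps its last pose, push and grip.
It fails at once if a bystander is moved by more than 20 mm (distance of any of kraft_box, stopper, lid_a, lid_b, lid_c, marker, tape_roll from where it was at the start of the episode above 0.02 m).
It also fails if it takes over 64 s, if anything falls off the work surface, if the arm or the gripper's body presses on something with over 40 N, if the wrist force passes 120 N, or if a joint passes its speed limit or range.

## Working session

There is one attempt and no reset: what is moved stays moved. The work goes in short steps, Python scripts to look and compute and a tool call to move; the robot and the scene stay as the last step left them, time stands still between calls to the robot, and variables do not carry over. Pictures are saved under pics/ and viewed, at most 10 in all, crops included, and the job is handed in when it is done.

Besides the shell and the picture viewer there is one more tool, called after "Call:" as a command line: name --pt "numbers of a row" for each row, then --argument value for the rest. step_arm: Moves the arm, as the interface text tells. Its arguments: {"type":"object","properties":{"steps":{"type":"array","items":{"type":"array","items":{"type":"number"}}},"force":{"type":"number"}},"required":["steps"]}

```bash
mkdir -p pics; ls
cat > h.py <<'E'
from workcell import *
import numpy as np, cv2
from scipy.spatial.transform import Rotation as R
def snap(n,f): 
    g=grab_frame(n); cv2.imwrite('pics/'+f,g['image']); return g
def focal(g): return g['image'].shape[0]/2/np.tan(np.radians(g['fovy']/2))
def ray(g,u,v):
    d=np.array([(u-g['cx'])/focal(g),(v-g['cy'])/focal(g),1.]); d=np.array(g['rotation'])@d
    return np.array(g['origin'],float),d/np.linalg.norm(d)
def plane(g,u,v,z):
    o,d=ray(g,u,v); return o+d*(z-o[2])/d[2]
def tri(a,b):
    (o1,d1),(o2,d2)=a,b
    s=np.linalg.lstsq(np.c_[d1,-d2],o2-o1,rcond=None)[0]
    p,q=o1+s[0]*d1,o2+s[1]*d2
    return (p+q)/2,np.linalg.norm(p-q)
E
python3 - <<'E'
from h import *
import pickle
a=snap('scene','s0.png');b=snap('top','t0.png')
pickle.dump((a,b),open('g0.pkl','wb'))
for g in (a,b): print(g['origin'],np.round(g['rotation'],3).tolist(),g['fovy'],g['cx'],g['cy'])
print(state())
E
```

```text
pics
[5.59663818e-01 1.22201842e+03 1.12969725e+03] [-130.794, 0.212, -153.769] 48.739528872910995 283.63656311188413 207.77928640546352
[-203.16221345  317.74528111 1749.21016455] [-156.096, -0.08, -100.708] 46.101930860628045 276.9868670062981 205.67265843031447
{'time_s': 0.1, 'qpos': array([ 6.60620497e+01,  1.83475056e+01,  8.96981359e+01, -1.11971491e-03,
        7.20451160e+01, -1.14402422e+00]), 'qvel': array([-0.04621241, -0.10502163, -0.04731076,  0.08470643, -0.08849449,
        0.0659741 ]), 'effort': array([ 2.29329253e-04, -4.13335741e+01, -2.32510722e+01,  7.29335239e-02,
        4.21861256e-02, -4.68947360e-05]), 'ee_pos': array([222.55144591, 529.64514397, 182.4178135 ]), 'ee_rot': array([-1.79909239e+02, -7.47610505e-04,  1.57206419e+02]), 'force': array([-0.00918468, -1.00508227,  0.05873595]), 'torque': array([-0.00390682, -0.02381361,  0.01710425]), 'gripper_force': 0.0, 'gripper_width': 90.87820688007719}
```

View pics/s0.png

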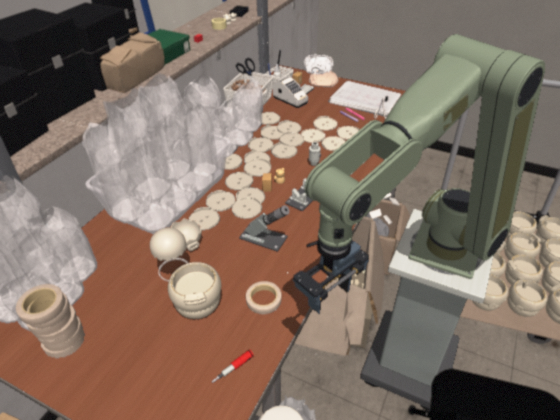

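View pics/t0.png

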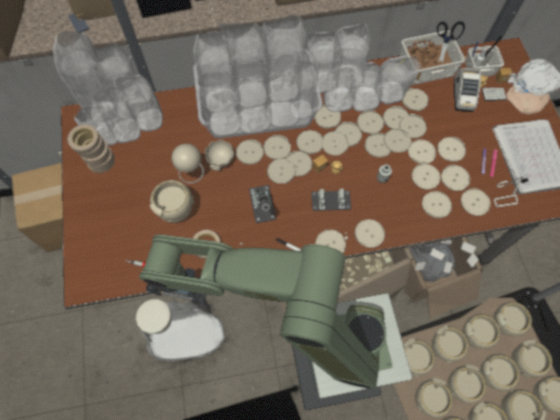

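The scene view shows the holder with the driver at (265,230), the cradle at (300,195) and the hub at (314,153). In the top view they are at (263,203), (331,200) and (384,172). I'll enlarge both.

```bash
sed -i "s/np.array(g\['rotation'\])@d/R.from_euler('xyz',g['rotation'],degrees=True).apply(d)/" h.py
python3 - <<'E'
from h import *
a=cv2.imread('pics/s0.png');b=cv2.imread('pics/t0.png')
A=cv2.resize(a[138:254,235:333],None,fx=4,fy=4,interpolation=cv2.INTER_CUBIC)
B=cv2.resize(b[155:230,240:400],None,fx=5,fy=5,interpolation=cv2.INTER_CUBIC)
cv2.imwrite('pics/sc.png',A);cv2.imwrite('pics/tc.png',B)
E
```

```text
(no output)
```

View pics/tc.png

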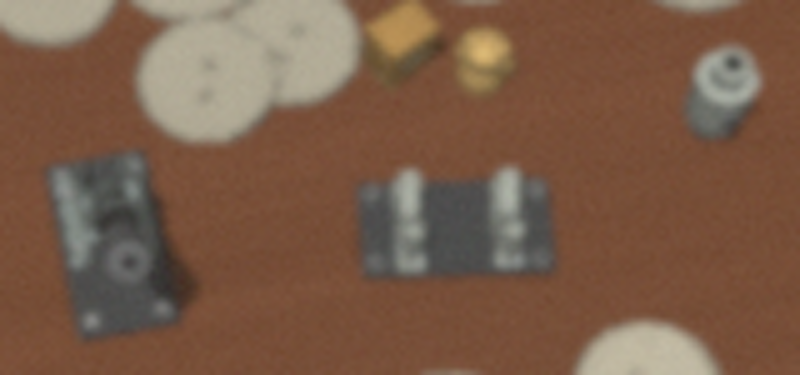

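The crop shows the holder plate with corners (50,168), (145,152), (180,320) and (83,338), and the driver's tail at (127,260). The cradle plate's corners are (360,187), (546,178), (553,270) and (366,277). The hub's top centre is at (728,74).

Run:
```python
from h import *
import pickle
a,b=pickle.load(open('g0.pkl','rb'))
def P(x,y,z): return plane(b,240+(x+.5)/5-.5,155+(y+.5)/5-.5,z)
v=np.array([P(*p,10) for p in [(360,187),(546,178),(553,270),(366,277)]]); print(np.round(v),v.mean(0))
print('Vs',[np.round(P(*p,52)) for p in [(409,172),(411,268),(509,170),(513,266)]])
h=np.array([P(*p,10) for p in [(50,168),(145,152),(180,320),(83,338)]]); print(np.round(h),h.mean(0))
print('tail',[np.round(P(127,260,z)) for z in (170,190)])
print('hub',P(732,64,100),P(728,75,78), 'box',P(395,60,28),'stop',P(482,75,20))
for p in [(645,375)]: print('lid',P(*p,12))
print(np.round(plane(b,288,245,8)))
```

```text
[[ 586.   29.   10.]
 [ 567. -116.   10.]
 [ 490. -102.   10.]
 [ 511.   40.   10.]] [538.28500412 -37.36371375  10.        ]
Vs [array([573.,  -4.,  52.]), array([494.,  12.,  52.]), array([560., -79.,  52.]), array([482., -63.,  52.])]
[[647. 264.  10.]
 [647. 188.  10.]
 [502. 187.  10.]
 [501. 262.  10.]] [574.3274523  225.36485138  10.        ]
tail [array([488., 227., 170.]), array([480., 229., 190.])]
hub [ 593.98323348 -255.45180142  100.        ] [ 595.96507758 -257.4734644    78.        ] box [681.58555992 -19.45536465  28.        ] stop [659.78555543 -85.81961857  20.        ]
lid [ 392.03413384 -148.80611396   12.        ]
[390. 161.   8.]
```

```bash
cat >> h.py <<'E'
def pose(s=None):
    s=s or state(); return np.array(s['ee_pos']),R.from_euler('xyz',s['ee_rot'],degrees=True)
def plan(p0,r0,p1,r1,n):
    "per-row tool-frame turn (deg) and shift (mm); straight line, constant turn; shift in axes before the turn"
    w=(r0.inv()*r1).as_rotvec()
    for k in range(n):
        rk=r0*R.from_rotvec(w*k/n)
        print(np.round(np.r_[np.degrees(w)/n, rk.inv().apply((p1-p0)/n)],1).tolist())
def axes(z,y):
    "orientation with tool z, tool y given"
    z=np.array(z,float);z/=np.linalg.norm(z);y=np.array(y,float);y-=z*(y@z);y/=np.linalg.norm(y)
    return R.from_matrix(np.c_[np.cross(y,z),y,z])
E
python3 - <<'E'
from h import *
p,r=pose()
c=r
p1=np.array([360,330,300.]);r1=R.from_euler('z',-25,degrees=True)*r
p1=np.array([330,390,320.])
plan(p,r,p1,r1,8)
p2=np.array([440,-130,340.]); r2=R.from_euler('xyz',[180,0,75],degrees=True)
print();plan(p1,r1,p2,r2,16)
E
```

```text
[-0.0, 0.0, 3.1, -19.1, -10.9, -17.2]
[-0.0, 0.0, 3.1, -19.7, -9.9, -17.2]
[-0.0, 0.0, 3.1, -20.2, -8.8, -17.2]
[-0.0, 0.0, 3.1, -20.7, -7.7, -17.2]
[-0.0, 0.0, 3.1, -21.0, -6.5, -17.2]
[-0.0, 0.0, 3.1, -21.4, -5.4, -17.2]
[-0.0, 0.0, 3.1, -21.6, -4.2, -17.2]
[-0.0, 0.0, 3.1, -21.8, -3.0, -17.2]

[-0.0, 0.0, 3.6, -28.7, -16.7, -1.2]
[-0.0, 0.0, 3.6, -29.7, -14.9, -1.2]
[-0.0, 0.0, 3.6, -30.6, -13.0, -1.2]
[-0.0, 0.0, 3.6, -31.3, -11.1, -1.2]
[-0.0, 0.0, 3.6, -31.9, -9.1, -1.2]
[-0.0, 0.0, 3.6, -32.4, -7.1, -1.2]
[-0.0, 0.0, 3.6, -32.8, -5.1, -1.2]
[-0.0, 0.0, 3.6, -33.1, -3.0, -1.2]
[-0.0, 0.0, 3.6, -33.2, -1.0, -1.2]
[-0.0, 0.0, 3.6, -33.2, 1.1, -1.2]
[-0.0, 0.0, 3.6, -33.1, 3.2, -1.2]
[-0.0, 0.0, 3.6, -32.8, 5.2, -1.2]
[-0.0, 0.0, 3.6, -32.4, 7.3, -1.2]
[-0.0, 0.0, 3.6, -31.9, 9.3, -1.2]
[-0.0, 0.0, 3.6, -31.3, 11.2, -1.2]
[-0.0, 0.0, 3.6, -30.5, 13.2, -1.2]
```

Call:
step_arm --pt "0 0 3 -19 -11 -20 1" --pt "0 0 3 -20 -10 -20 1" --pt "0 0 3 -20 -9 -20 1" --pt "0 0 3 -21 -8 -20 1" --pt "0 0 3 -21 -6 -20 1" --pt "0 0 3 -21 -5 -20 1" --pt "0 0 3 -22 -4 -20 1" --pt "0 0 3 -24 -8 -20 1"

```text
time_s: 1.1
ee_pos: [330.0, 385.3, 343.2]
ee_rot: [-179.9, 0.0, 133.1]
force: [0.1, -0.3, -1.0]
gripper_width: 91.6
gripper_force: 0.0
```

Call:
step_arm --pt "0 0 4 -30 -15 -1 1" --pt "0 0 4 -32 -12 -1 1" --pt "0 0 4 -34 -9 -1 1" --pt "0 0 4 -35 -7 -1 1" --pt "0 0 4 -36 -5 -1 1" --pt "0 0 4 -36 -3 -1 1" --pt "0 0 4 -36 -2 -1 1" --pt "0 0 4 -36 0 -1 1"

```text
time_s: 2.1
ee_pos: [417.4, 115.8, 350.8]
ee_rot: [-180.0, -0.0, 101.1]
force: [-0.1, 0.5, -0.5]
gripper_width: 90.9
gripper_force: 0.0
```

Call:
step_arm --pt "0 0 4 -36 2 0 1" --pt "0 0 4 -36 4 0 1" --pt "0 0 4 -36 6 0 1" --pt "0 0 4 -36 8 0 1" --pt "0 0 4 -36 10 0 1" --pt "0 0 4 -30 10 0 1" --pt "0 0 4 -20 10 0 1" --pt "0 0 0 0 0 0 1"

```text
time_s: 3.1
ee_pos: [467.9, -115.4, 350.4]
ee_rot: [-179.9, -0.0, 73.1]
force: [-0.2, 0.5, -1.0]
gripper_width: 91.4
gripper_force: 0.0
```

Run:
```python
from h import *
import pickle
s=state();g=snap('wrist','w1.png');pickle.dump((s,g),open('w1.pkl','wb'))
print({k:np.round(v,1) for k,v in s.items()}); print(np.round(g['tool_from_camera'],3),g['fovy'],g['cx'],g['cy'])
a=grab_frame('scene');cv2.imwrite('pics/s1.png',a['image'])
```

```text
{'time_s': np.float64(3.1), 'qpos': array([-15.2,   6.3,  81.9,   0. ,  91.9,   1.7]), 'qvel': array([ 1.8, -1. ,  0.5,  1. ,  0.6, -0.4]), 'effort': array([ -0.9, -30.8, -25.2,  -0.1,  -0.1,   0.1]), 'ee_pos': array([ 467.9, -115.4,  350.4]), 'ee_rot': array([-179.9,   -0. ,   73.1]), 'force': array([-0.2,  0.5, -1. ]), 'torque': array([-0.1,  0. ,  0. ]), 'gripper_force': np.float64(0.0), 'gripper_width': np.float64(91.4)}
[[-1.00000e-03 -9.55000e-01 -2.97000e-01  8.32530e+01]
 [ 1.00000e+00 -1.00000e-03  0.00000e+00  3.20000e-02]
 [-0.00000e+00 -2.97000e-01  9.55000e-01 -2.02201e+02]
 [ 0.00000e+00  0.00000e+00  0.00000e+00  1.00000e+00]] 65.70646984690485 279.3990787033826 208.5583815864002
```

View pics/w1.png

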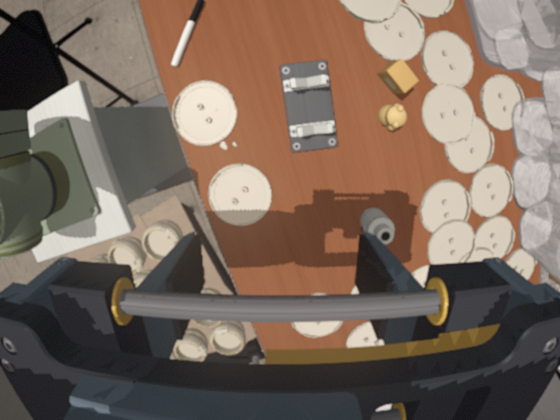

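The wrist view shows the cradle plate at about (310,106) and the hub's top at (386,235). I'll enlarge both.

Run:
```python
from h import *
a=cv2.imread('pics/w1.png');s=cv2.imread('pics/s1.png')
z=lambda i,u,v,w,h,f:cv2.resize(i[v:v+h,u:u+w],None,fx=f,fy=f,interpolation=cv2.INTER_CUBIC)
A=z(a,270,50,80,112,5);B=z(a,350,200,50,56,8)
C=np.zeros((560,800,3),np.uint8);C[:,:400]=A;C[:448,400:]=B;
C[448:,400:600]=z(s,300,138,50,28,4); cv2.imwrite('pics/w1c.png',C)
```

```text
(no output)
```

View pics/w1c.png

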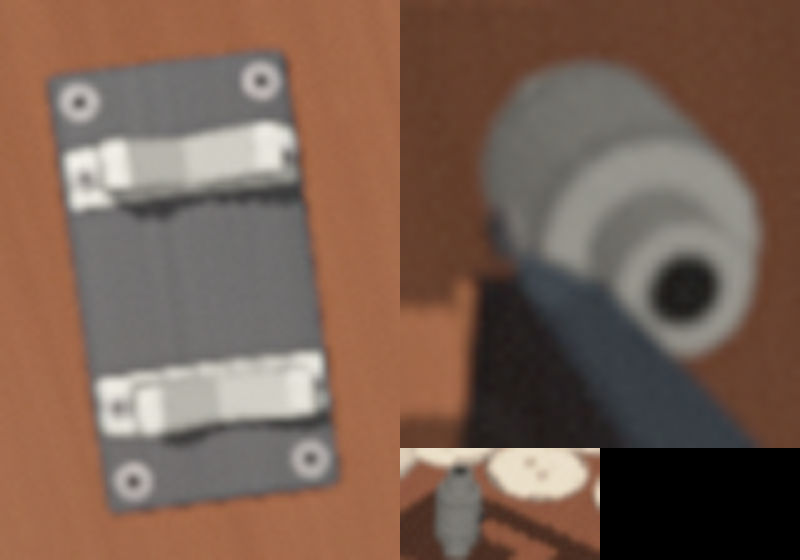

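The cradle plate's corners in the crop are (50,78), (284,54), (340,482) and (112,514). The hub's end hole is at (684,290), and its screw is the dark bump at (495,232), on the robot side.

```bash
cat >> h.py <<'E'
def wray(s,g,u,v):
    f=focal(g);x,y=u-g['cx'],v-g['cy'];r=np.hypot(x,y);t=r/f
    d=np.array([x/r*np.sin(t),y/r*np.sin(t),np.cos(t)]);T=np.array(g['tool_from_camera'])
    p,q=pose(s); return p+q.apply(T[:3,3]),q.apply(T[:3,:3]@d)
def wplane(s,g,u,v,z):
    o,d=wray(s,g,u,v); return o+d*(z-o[2])/d[2]
E
python3 - <<'E'
from h import *
import pickle
s,g=pickle.load(open('w1.pkl','rb'))
A=lambda x,y,z: wplane(s,g,270+(x+.5)/5-.5,50+(y+.5)/5-.5,z)
B=lambda x,y,z: wplane(s,g,350+(x-400+.5)/8-.5,200+(y+.5)/8-.5,z)
c=np.array([A(*p,10) for p in [(50,78),(284,54),(340,482),(112,514)]]);print(np.round(c,1).tolist(),c.mean(0))
c2=np.array([A(*p,11) for p in [(78,102),(261,80),(310,459),(133,482)]]);print(c2.mean(0))
for q in (c,c2):
    d=q[:2].mean(0)-q[2:].mean(0);e=q[1]+q[2]-q[0]-q[3]; print(d,np.degrees(np.arctan2(-d[0],d[1])),np.degrees(np.arctan2(e[1],e[0])))
h=B(684,290,100);print('hub',h,B(665,225,78)); print('screw',B(495,232,50)-h,B(488,232,50)-h)
E
```

```text
[[514.3, 37.0, 10.0], [590.7, 24.1, 10.0], [568.7, -120.0, 10.0], [491.6, -109.0, 10.0]] [541.29750729 -41.98038886  10.        ]
[540.7983384  -41.55505575  11.        ]
[ 22.34042865 145.07883689   0.        ] -8.754112445569818 -8.852367455625167
[ 19.50873572 126.96944801   0.        ] -8.73513011933595 -8.63677432312886
hub [ 595.37144874 -260.6789708   100.        ] [ 599.01771132 -256.30043326   78.        ]
screw [-26.7566262    1.33503646 -50.        ] [-28.22701478   1.79916888 -50.        ]
```

Run:
```python
from h import *
p,r=pose()
f=np.array([1,-.06,0]);f/=np.linalg.norm(f);t=np.radians(35)
z=f*np.cos(t)-np.array([0,0,np.sin(t)]); y=np.cross(f,[0,0,1])
r1=axes(z,y); G=np.array([596,-259.5,50]); p1=G+z*19-z*150
print(p1,r1.as_euler('xyz',degrees=True),np.degrees((r.inv()*r1).magnitude()))
plan(p,r,p1,r1,12)
```

```text
[ 488.88371829 -253.0730231   125.13851316] [180.         -55.          -3.43363036] 91.84274146454771
[-3.1, 3.9, 5.9, -10.6, 5.1, 18.8]
[-3.1, 3.9, 5.9, -11.3, 5.2, 18.3]
[-3.1, 3.9, 5.9, -12.0, 5.4, 17.8]
[-3.1, 3.9, 5.9, -12.6, 5.7, 17.3]
[-3.1, 3.9, 5.9, -13.2, 6.1, 16.7]
[-3.1, 3.9, 5.9, -13.6, 6.6, 16.2]
[-3.1, 3.9, 5.9, -14.0, 7.2, 15.6]
[-3.1, 3.9, 5.9, -14.2, 7.8, 15.1]
[-3.1, 3.9, 5.9, -14.4, 8.5, 14.5]
[-3.1, 3.9, 5.9, -14.5, 9.2, 14.0]
[-3.1, 3.9, 5.9, -14.4, 10.0, 13.6]
[-3.1, 3.9, 5.9, -14.3, 10.7, 13.2]
```

Call:
step_arm --pt "-3.1 3.9 5.9 -10.6 5 18.8 1" --pt "-3.1 3.9 5.9 -11.3 5 18.3 1" --pt "-3.1 3.9 5.9 -12 5.4 17.8 1" --pt "-3.1 3.9 5.9 -12.6 5.7 17.3 1" --pt "-3.1 3.9 5.9 -13.2 6 16.7 1" --pt "-3.1 3.9 5.9 -13.6 6.6 16.2 1" --pt "-3.1 3.9 5.9 -14 7.2 15.6 1" --pt "-3.1 3.9 5.9 -14.2 7.8 15 1"

```text
time_s: 4.2
ee_pos: [482.0, -206.3, 200.8]
ee_rot: [169.0, -37.5, 27.7]
force: [1.1, 1.1, -0.2]
gripper_width: 91.1
gripper_force: 0.0
```

Call:
step_arm --pt "-3.1 3.9 5.9 -14.4 8.5 14.5 1" --pt "-3.1 3.9 5.9 -14.5 9 14 1" --pt "-3.1 3.9 5.9 -14.4 10 13.6 1" --pt "-3.1 3.9 5.9 -14.3 10.7 13 1" --pt "0 0 0 0 0 0 1" --pt "0 0 0 0 0 0 1" --pt "0 0 0 0 0 0 1" --pt "0 0 0 0 0 0 1"

```text
time_s: 5.2
ee_pos: [490.5, -249.6, 130.6]
ee_rot: [179.4, -55.2, -2.2]
force: [-0.2, -0.0, 0.4]
gripper_width: 91.4
gripper_force: 0.0
```

Run:
```python
from h import *
import pickle
s=state();g=snap('wrist','w2.png');pickle.dump((s,g),open('w2.pkl','wb'))
print({k:np.round(v,1) for k,v in s.items()})
i=g['image'];cv2.imwrite('pics/w2c.png',cv2.resize(i[120:320,180:380],None,fx=3,fy=3,interpolation=cv2.INTER_CUBIC))
```

```text
{'time_s': np.float64(5.2), 'qpos': array([-53.1,  12.2, 139.4, 106.9,  41.2, -56.7]), 'qvel': array([-0. ,  0.3,  0.5,  0.4,  0. , -0.2]), 'effort': array([  0. , -24.9, -12.8,   1.3,   3. ,   0. ]), 'ee_pos': array([ 490.5, -249.6,  130.6]), 'ee_rot': array([179.4, -55.2,  -2.2]), 'force': array([-0.2, -0. ,  0.4]), 'torque': array([0. , 0.6, 0. ]), 'gripper_force': np.float64(0.0), 'gripper_width': np.float64(91.4)}
```

View pics/w2c.png

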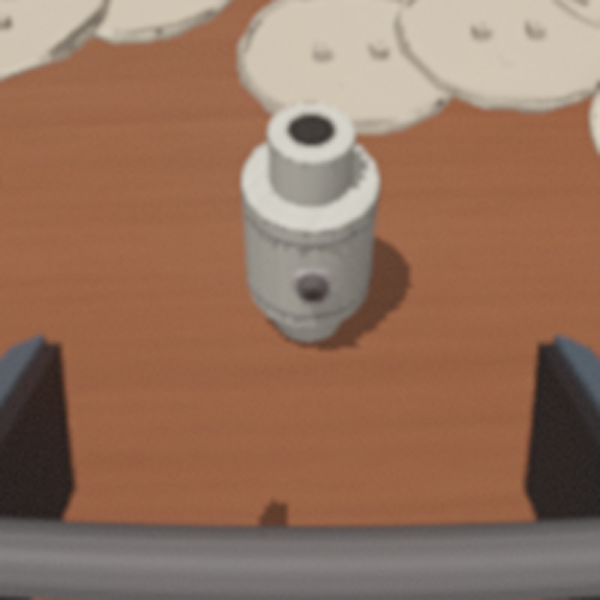

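The hub's top hole is at crop (311,129), its lower neck's foot at about (307,338), and the screw at (312,289).

Run:
```python
from h import *
import pickle
s,g=pickle.load(open('w2.pkl','rb'))
u=lambda x,y:(180+(x+.5)/3-.5,120+(y+.5)/3-.5)
h=wplane(s,g,*u(311,129),100);print('top',h)
# thick-middle silhouette edges: left/right rays at mid height
o,d=wray(s,g,*u(313,289))
# point on screw ray at horizontal distance: z=50
q=o+d*(50-o[2])/d[2];print('screw z50',q,'off',q-h)
o,d1=wray(s,g,*u(245,245));_,d2=wray(s,g,*u(374,245));print('axis bearing',[np.degrees(np.arctan2(x[1],x[0])) for x in (d1,d2)],o, np.degrees(np.arctan2(h[1]-o[1],h[0]-o[0])))
p,r=pose(s)
az=np.arctan2(q[1]-h[1],q[0]-h[0])+np.pi; print(np.degrees(az))
f=np.array([np.cos(az),np.sin(az),0]);t=np.radians(35)
z=f*np.cos(t)-np.array([0,0,np.sin(t)]); y=np.cross(f,[0,0,1]);r1=axes(z,y)
G=np.r_[h[:2],50];p1=G+19*z
print(p1,r1.as_euler('xyz',degrees=True));print('delta',np.degrees((r.inv()*r1).as_rotvec()),r.inv().apply(p1-p))
```

```text
top [ 596.18125178 -259.79858499  100.        ]
screw z50 [ 570.2042979  -259.88925838   50.        ] off [-25.97695388  -0.09067339 -50.        ]
axis bearing [np.float64(1.7147415853860104), np.float64(-10.217189569435014)] [ 373.05485063 -243.61653837  315.23583108] -4.148063757644952
0.1999919342736662
[ 611.7450458  -259.74425907   39.10204771] [180.         -55.           0.19999193]
delta [ 2.58197317 -0.15793752 -1.40074484] [ -5.66521351   3.87964558 152.03057092]
```

Call:
step_arm --pt "2.6 -0.2 -1.4 0 0 0 1" --pt "0 0 0 -5.5 10.6 20 1" --pt "0 0 0 0 0 22 1" --pt "0 0 0 0 0 22 1" --pt "0 0 0 0 0 22 1" --pt "0 0 0 0 0 22 1" --pt "0 0 0 0 0 22 1" --pt "0 0 0 0 0 22 1"

```text
time_s: 6.25
ee_pos: [612.1, -259.5, 37.3]
ee_rot: [-179.8, -54.9, -0.0]
force: [0.2, -0.8, 0.3]
gripper_width: 91.1
gripper_force: 0.0
```

Run:
```python
from h import *
p,r=pose();print(p,r.as_euler('xyz',degrees=True),np.round(state()['qpos'],1),'err tool',r.inv().apply(np.array([611.7,-259.7,39.1])-p))
```

```text
[ 612.07442313 -259.5407497    37.32961831] [-1.79789472e+02 -5.49126635e+01 -1.04761818e-02] [-41.5  30.3 131.2 126.1  42.4 -71.6] err tool [ 1.23345142  0.15445271 -1.324593  ]
```

Call:
step_arm --pt "0 0 0 0 0 0 0.4" --pt "0 0 0 0 0 0 0.2" --pt "0 0 0 0 0 0 0" --pt "0 0 0 0 0 0 0" --pt "0 0 0 0 0 0 0" --pt "0 0 0 0 0 0 0" --pt "0 0 0 0 0 0 0" --pt "0 0 0 0 0 0 0" --force 30

```text
time_s: 7.25
ee_pos: [611.3, -259.4, 37.8]
ee_rot: [-179.8, -54.9, -0.1]
force: [-2.4, 1.2, 3.5]
gripper_width: 43.5
gripper_force: 30.0
```

Run:
```python
from h import *
p,r=pose();s=state();print(p,s['ee_rot'],s['gripper_width'],s['gripper_force'],s['force'])
yaw=np.radians(-8.75);X=np.array([np.cos(yaw),np.sin(yaw),0]);Y=np.array([-np.sin(yaw),np.cos(yaw),0]);Z=np.array([0,0,1.])
# hub frame now: x=-f(azimuth 180), z=up
az=np.radians(180.1);hx=np.array([np.cos(az),np.sin(az),0]);H0=R.from_matrix(np.c_[hx,np.cross(Z,hx),Z])
H1=R.from_matrix(np.c_[Z,np.cross(Y,Z),Y])
r1=H1*H0.inv()*r
m=r.inv().apply(np.array([596.2,-259.7,50])-p); print('hub_mid in tool',m)
C=np.array([541,-41.8,52])
for h in (110,30,0): print(h,C+[0,0,h]-r1.apply(m))
p2=C+[0,0,110]-r1.apply(m)
print(r1.as_euler('xyz',degrees=True),np.degrees((r.inv()*r1).as_rotvec()))
pm=p+[-80,30,130]
for n in (8,16): pass
pl=p+[-20,0,100]
print('lift',r.inv().apply(pl-p)); plan(pl,r,p2,r1,16)
```

```text
[ 611.31756126 -259.42655282   37.76119721] [-1.79750494e+02 -5.49329851e+01 -5.46089627e-02] 43.49206838377481 30.003806054592133 [-2.43593947  1.18143808  3.54728893]
hub_mid in tool [  1.33182129   0.20335087 -19.40589153]
110 [538.89400565 -53.85877776 146.88198451]
30 [538.89400565 -53.85877776  66.88198451]
0 [538.89400565 -53.85877776  36.88198451]
[-179.93939082   35.06686843   81.14147218] [ 15.18677034 -73.45165168 -87.21165593]
lift [ 70.35738345  -0.30241485 -73.8224027 ]
[0.9, -4.6, -5.5, -1.4, -12.9, -3.0]
[0.9, -4.6, -5.5, -0.4, -13.0, -2.7]
[0.9, -4.6, -5.5, 0.6, -13.0, -2.5]
[0.9, -4.6, -5.5, 1.7, -13.0, -2.3]
[0.9, -4.6, -5.5, 2.7, -12.8, -2.3]
[0.9, -4.6, -5.5, 3.7, -12.5, -2.4]
[0.9, -4.6, -5.5, 4.7, -12.2, -2.5]
[0.9, -4.6, -5.5, 5.6, -11.7, -2.7]
[0.9, -4.6, -5.5, 6.5, -11.2, -3.0]
[0.9, -4.6, -5.5, 7.3, -10.6, -3.4]
[0.9, -4.6, -5.5, 8.0, -9.9, -3.8]
[0.9, -4.6, -5.5, 8.5, -9.2, -4.3]
[0.9, -4.6, -5.5, 9.0, -8.4, -4.9]
[0.9, -4.6, -5.5, 9.4, -7.6, -5.5]
[0.9, -4.6, -5.5, 9.6, -6.8, -6.1]
[0.9, -4.6, -5.5, 9.7, -6.0, -6.8]
```

Call:
step_arm --pt "0 0 0 8 0 -8 0" --pt "0 0 0 12 0 -12 0" --pt "0 0 0 12 0 -13 0" --pt "0 0 0 12 0 -13 0" --pt "0 0 0 13 0 -14 0" --pt "0 0 0 13 0 -14 0" --pt "0.9 -4.6 -5.5 -1.4 -12.9 -3 0" --pt "0.9 -4.6 -5.5 -0.4 -13 -2.7 0"

```text
time_s: 8.25
ee_pos: [582.7, -234.0, 136.6]
ee_rot: [169.9, -44.3, 15.8]
force: [0.3, 0.7, -3.8]
gripper_width: 43.6
gripper_force: 30.0
```

Call:
step_arm --pt "0.9 -4.6 -5.5 0.6 -13 -2.5 0" --pt "0.9 -4.6 -5.5 1.7 -13 -2.3 0" --pt "0.9 -4.6 -5.5 2.7 -12.8 -2.3 0" --pt "0.9 -4.6 -5.5 3.7 -12.5 -2.4 0" --pt "0.9 -4.6 -5.5 4.7 -12.2 -2.5 0" --pt "0.9 -4.6 -5.5 5.6 -11.7 -2.7 0" --pt "0.9 -4.6 -5.5 6.5 -11.2 -3 0" --pt "0.9 -4.6 -5.5 7.3 -10.6 -3.4 0"

```text
time_s: 9.25
ee_pos: [557.8, -131.4, 141.3]
ee_rot: [163.6, 2.1, 51.1]
force: [0.1, 0.2, -4.2]
gripper_width: 43.4
gripper_force: 30.0
```

Call:
step_arm --pt "0.9 -4.6 -5.5 8 -9.9 -3.8 0" --pt "0.9 -4.6 -5.5 8.5 -9.2 -4.3 0" --pt "0.9 -4.6 -5.5 9 -8.4 -5 0" --pt "0.9 -4.6 -5.5 9.4 -7.6 -5.5 0" --pt "0.9 -4.6 -5.5 9.6 -6.8 -6 0" --pt "0.9 -4.6 -5.5 9.7 -6 -6.8 0" --pt "0 0 0 0 0 0 0" --pt "0 0 0 0 0 0 0"

```text
time_s: 10.25
ee_pos: [539.6, -55.0, 145.4]
ee_rot: [179.0, 34.9, 80.5]
force: [-0.0, -0.5, -3.6]
gripper_width: 42.7
gripper_force: 29.7
```

```bash
cat > fin.py <<'E'
from h import *
p,r=pose();s=state();print(np.round(p,1),np.round(s['ee_rot'],1),s['gripper_width'],s['gripper_force'],s['force'],np.round(s['qpos'],1))
r1=R.from_euler('xyz',[-179.94,35.07,81.14],degrees=True)
p2=np.array([538.9,-53.9,146.9])
print(np.degrees((r.inv()*r1).as_rotvec()),r.inv().apply(p2-p),r1.inv().apply(p2-p))
print('down 1mm',r1.inv().apply([0,0,-1]))
E
python3 fin.py
python3 - <<'E'
from h import *
import pickle
s=state();g=snap('wrist','w3.png');pickle.dump((s,g),open('w3.pkl','wb'))
E
```

```text
[539.6 -55.  145.4] [179.   34.9  80.5] 42.65547296567434 29.73400443792343 [-0.01229315 -0.50283131 -3.58945458] [ 13.9  24.2  96.5 -33.2  76.4  36.1]
[ 0.64984452 -0.17238944 -0.55068511] [-0.06473157 -0.89330909 -1.85694186] [-0.06161322 -0.91491874 -1.84649719]
down 1mm [0.57457679 0.00085708 0.81845023]
```

View pics/w3.png

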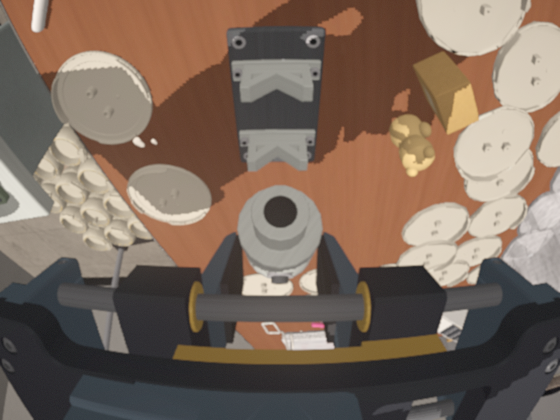

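The wrist view shows the cradle plate's far corners at (229,30) and (324,29), both V blocks ahead, the hub's end at (280,212), and the screw at (281,279) facing up. I'll measure the plate edges by mask.

Run:
```python
from h import *
import pickle
s,g=pickle.load(open('w3.pkl','rb'));i=g['image'].astype(int)
sat=i.max(2)-i.min(2); m=((sat<22)).astype(np.uint8)
L=[];Rr=[]
for v in (34,40,48,54,104,112,118,124):
    row=np.flatnonzero(m[v,200:350])+200
    # connected run around 277
    a=b=277
    while m[v,a-1]: a-=1
    while m[v,b+1]: b+=1
    l,rr=wplane(s,g,a-.5,v,10),wplane(s,g,b+.5,v,10);L.append(l);Rr.append(rr);print(v,a,b,np.round(l[:2],1),np.round(rr[:2],1),np.linalg.norm(l-rr).round(1))
L,Rr=np.array(L),np.array(Rr);M=(L+Rr)/2
k=np.polyfit(M[:,1],M[:,0],1);print('yaw',-np.degrees(np.arctan(k[0])),'x at y=-41.8',np.polyval(k,-41.8))
for v in (277,):
    col=[vv for vv in range(15,45) if m[vv,v]!=m[vv-1,v]];print(col,[np.round(wplane(s,g,v,c-.5,10),1) for c in col])
# hub end hole: dark blob
d=(i.max(2)<60).astype(np.uint8)[190:235,255:305];n,lab,st,ce=cv2.connectedComponentsWithStats(d);j=1+np.argmax(st[1:,4]);e=ce[j]+[255,190];print('hole',e)
p,r=pose(s);Tm=np.array([1.33,.2,-19.4]);mid=p+r.apply(Tm);print('mid',mid)
o,dd=wray(s,g,*e);Y=np.array([np.sin(np.radians(8.75)),np.cos(np.radians(8.75)),0])
t=((mid+50*Y-o)@Y)/(dd@Y);print('end centre',o+t*dd,'expected',mid+50*Y)
```

```text
34 227 324 [513.   35.9] [590.4  22.8] 78.5
40 228 324 [512.5  30.4] [589.9  17.4] 78.5
48 229 323 [511.5  23. ] [588.5  10.1] 78.0
54 229 323 [510.2  17.5] [588.    4.4] 78.9
104 234 318 [501.9 -33.5] [579.4 -46.8] 78.6
112 235 318 [500.6 -42.6] [578.7 -56. ] 79.2
118 236 317 [499.8 -49.7] [577.2 -63. ] 78.5
124 237 316 [499. -57.] [575.6 -70.1] 77.7
yaw -8.959903383312415 x at y=-41.8 540.7164448628901
[26] [array([553.9,  35.5,  10. ])]
hole [283.8381295  207.38489209]
mid [541.53642468 -42.99738097 160.5044718 ]
end centre [551.00534343   6.13398999 168.46249813] expected [549.14259399   6.42069455 160.5044718 ]
```

Run:
```python
from h import *
a=cv2.imread('pics/w3.png')
z=lambda u,v,w,h,f:cv2.resize(a[v:v+h,u:u+w],None,fx=f,fy=f,interpolation=cv2.INTER_CUBIC)
C=np.zeros((600,780,3),np.uint8);C[:,:420]=z(225,20,105,150,4);C[:440,420:]=z(235,180,90,110,4)
cv2.imwrite('pics/w3c.png',cv2.convertScaleAbs(C,alpha=1.5))
```

```text
(no output)
```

View pics/w3c.png

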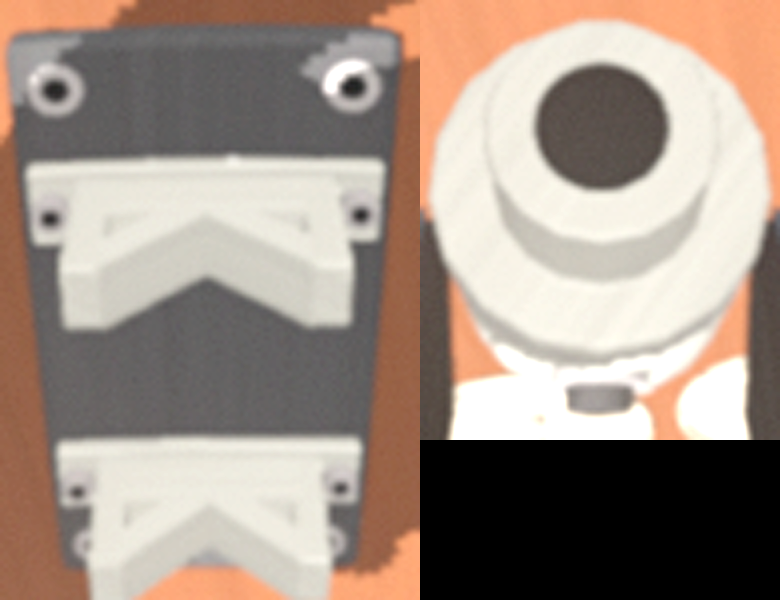

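The crop shows the far block's near-face top corners at (60,268) and (353,265), the plate's far top edge at row 40, the hub's end hole at (602,127), and the screw at (600,397).

Run:
```python
from h import *
import pickle
s,g=pickle.load(open('w3.pkl','rb'))
A=lambda x,y,z: wplane(s,g,225+(x+.5)/4-.5,20+(y+.5)/4-.5,z)
yaw=np.radians(-8.85);X=np.array([np.cos(yaw),np.sin(yaw),0]);Y=np.array([-np.sin(yaw),np.cos(yaw),0])
a,b=A(60,268,52),A(353,265,52);print('near face',a,b,np.linalg.norm(a-b),'->C',(a+b)/2-31*Y)
c,d=A(12,42,10),A(398,38,10);print('far edge',c,d,np.linalg.norm(c-d),'->C',(c+d)/2-75*Y)
e,f=A(55,91,11),A(352,87,11);h,k=A(86,543,11),A(333,541,11);print('screws mean',(e+f+h+k)/4,np.linalg.norm(e-f),np.linalg.norm(e-h))
p,r=pose(s);mid=p+r.apply([1.33,.2,-19.4])
o,dd=wray(s,g,235+(182.5)/4-.5,180+127.5/4-.5);t=((mid+50*Y-o)@Y)/(dd@Y);print('end',o+t*dd,'exp',mid+50*Y)
o,dd=wray(s,g,235+(180.5)/4-.5,180+397.5/4-.5);t=(mid[2]+26-o[2])/dd[2];q=o+t*dd;print('screw',q,'rel mid in X,Y',(q-mid)@X,(q-mid)@Y)
```

```text
near face [520.97680236   7.46214752  52.        ] [574.49307323  -0.95832511  52.        ] 54.17467680942559 ->C [542.96564453 -27.37901829  52.        ]
far edge [514.71339384  39.07026228  10.        ] [590.48996154  27.23306379  10.        ] 76.69555059227953 ->C [541.06306495 -40.95542445  10.        ]
screws mean [540.81953759 -40.83432237  11.        ] 59.96207029242523 127.38295155932401
end [549.23168114   6.40690059 170.80703876] exp [549.22883318   6.40734402 160.5044718 ]
screw [542.51356128 -33.20051026 186.5044718 ] rel mid in X,Y -0.5417273305252063 9.830564742292303
```

Run:
```python
from h import *
import pickle
a=grab_frame('scene');b=grab_frame('top');s=state();w=grab_frame('wrist');pickle.dump((a,b,s,w),open('g4.pkl','wb'))
def prj(g,P):
    q=R.from_euler('xyz',g['rotation'],degrees=True).inv().apply(np.array(P)-g['origin']);f=focal(g);return g['cx']+f*q[0]/q[2],g['cy']+f*q[1]/q[2]
p,r=pose(s);mid=p+r.apply([1.33,.2,-19.4]);Y=np.array([np.sin(np.radians(8.85)),np.cos(np.radians(8.85)),0])
C=np.zeros((600,800,3),np.uint8)
for k,g in enumerate((a,b)):
    u,v=map(int,prj(g,mid));u0,v0=u-25,v-37
    C[:,400*k:400*k+400]=cv2.resize(g['image'][v0:v0+75,u0:u0+50],(400,600),interpolation=cv2.INTER_CUBIC)
    for n,P in (('mid',mid),('+Y',mid+50*Y),('-Y',mid-50*Y),('screw',mid+[0,0,28])):
        x,y=prj(g,P);print(k,n,round(400*k+(x-u0)*8),round((y-v0)*8))
cv2.imwrite('pics/x4.png',C)
```

```text
0 mid 201 296
0 +Y 140 350
0 -Y 261 244
0 screw 203 245
1 mid 605 300
1 +Y 494 303
1 -Y 716 297
1 screw 612 272
```

View pics/x4.png

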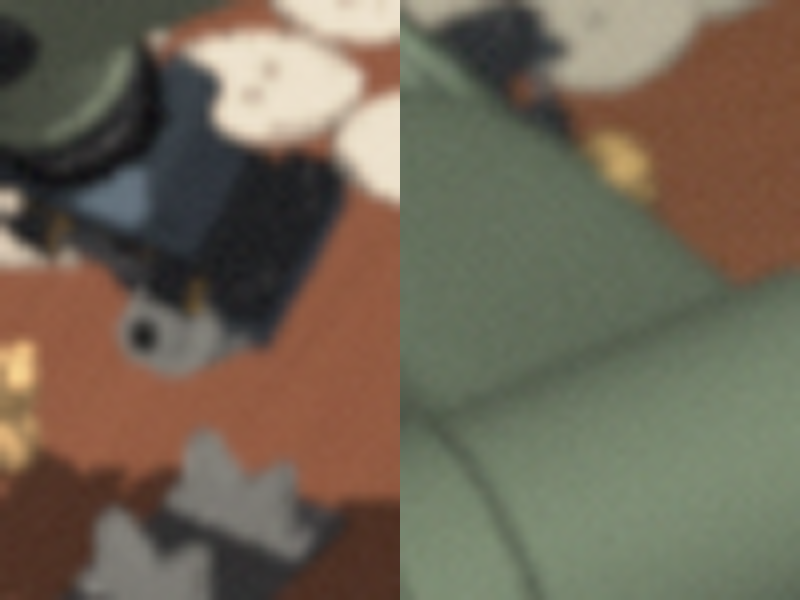

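The scene view shows the hub's end at crop (145,335), where (140,350) was expected. That agrees with the wrist view: the hub has slipped and tilted about 20° in the grip. I'll fit its pose in the tool frame from the points I measured.

```bash
cat > fit.py <<'E'
from h import *
from scipy.optimize import least_squares
def fit(g,row_hole,asp,row_thick,row_screw,d_end=None,d_thick=None):
    T=np.array(g['tool_from_camera']);o=T[[0,2],3];f=focal(g);cy=g['cy'];a0=np.arctan2(T[0,2],T[2,2])
    def ang(P): v=P-o; return a0-np.arctan2(v[0],v[1])
    def res(q):
        m=q[:2];th=q[2];hz=np.array([np.cos(th),-np.sin(th)]);hx=np.array([-np.sin(th),-np.cos(th)])
        E=m+50*hz;K=m+28*hz;S=m+26*hx;v=(o-E)/np.linalg.norm(o-E)
        e=[(ang(E)-(row_hole-cy)/f)*150,(ang(K)-(row_thick-cy)/f)*170,(ang(S)-(row_screw-cy)/f)*190,(np.arccos(min(1,v@hz))-np.arccos(asp))*15]
        if d_end: e.append((np.linalg.norm(E-o)-d_end)/3)
        if d_thick: e.append((np.linalg.norm(K-o)-d_thick)/3)
        return np.array(e)
    s=least_squares(res,[1.3,-19.4,np.radians(45)]);return s.x,s.fun
E
python3 - <<'E'
from fit import *
import pickle
s,g=pickle.load(open('w3.pkl','rb'))
q,e=fit(g,211.6,.962,227.1,279.0,157.5,178);print(q[:2],np.degrees(q[2]),np.round(e,1))
q,e=fit(g,211.6,.962,227.1,279.0);print(q[:2],np.degrees(q[2]),np.round(e,1))
E
```

```text
[  4.48605742 -12.05698524] 53.48688197315773 [ 0.7 -0.7  0.1  0.7 -0.1  0.1]
[  5.2250467  -13.43233147] 53.8161905562754 [ 0.7 -0.8  0.1  0.6]
```

```bash
cat > tgt.py <<'E'
from h import *
yaw=np.radians(-8.85);X=np.array([np.cos(yaw),np.sin(yaw),0]);Y=np.array([-np.sin(yaw),np.cos(yaw),0]);Z=np.array([0,0,1.])
C=np.array([540.9,-41.2,52])
def lean(phi): 
    t=np.radians(phi);return axes(-np.sin(t)*Y-np.cos(t)*Z, X)
def target(phi,m,off): r=lean(phi);return C+off[0]*X+off[1]*Y+off[2]*Z-r.apply(m),r
E
python3 - <<'E'
from tgt import *
p,r=pose();print('tool y',r.apply([0,1,0]),X)
m=np.array([4.5,.3,-12.1])
p1,r1=target(45,m,(0,-1,45));print(p1,np.degrees((r.inv()*r1).as_rotvec()),r.inv().apply(p1-p));plan(p,r,p1,r1,6)
print('down',r1.inv().apply([0,0,-1]))
E
```

```text
tool y [ 0.98748558 -0.15695881  0.01536745] [ 0.9880945  -0.15384817  0.        ]
[538.64385788 -53.74016618  91.62598846] [  0.5592727  -10.11004521  -0.70539026] [32.72529695 -2.26326014 43.85092265]
[0.1, -1.7, -0.1, 5.5, -0.4, 7.3]
[0.1, -1.7, -0.1, 5.7, -0.4, 7.1]
[0.1, -1.7, -0.1, 5.9, -0.3, 7.0]
[0.1, -1.7, -0.1, 6.1, -0.3, 6.8]
[0.1, -1.7, -0.1, 6.3, -0.3, 6.6]
[0.1, -1.7, -0.1, 6.5, -0.3, 6.4]
down [7.07106781e-01 1.11022302e-16 7.07106781e-01]
```

Call:
step_arm --pt "0.1 -1.7 -0.1 5.5 -0.4 7.3 0" --pt "0.1 -1.7 -0.1 5.7 -0.4 7.1 0" --pt "0.1 -1.7 -0.1 5.9 -0.3 7 0" --pt "0.1 -1.7 -0.1 6.1 -0.3 6.8 0" --pt "0.1 -1.7 -0.1 6.3 -0.3 6.6 0" --pt "0.1 -1.7 -0.1 6.5 -0.3 6.4 0" --pt "0 0 0 0 0 0 0" --pt "0 0 0 0 0 0 0"

```text
time_s: 11.45
ee_pos: [539.0, -52.8, 91.4]
ee_rot: [180.0, 45.1, 81.1]
force: [-0.1, -0.6, -4.0]
gripper_width: 42.9
gripper_force: 29.7
```

Run:
```python
from tgt import *
import pickle
s=state();g=snap('wrist','w5.png');pickle.dump((s,g),open('w5.pkl','wb'))
p,r=pose(s);m=np.array([4.5,.3,-12.1]);p1,r1=target(45,m,(0,-1,45))
print(p,s['gripper_width'],np.degrees((r.inv()*r1).as_rotvec()),r.inv().apply(p1-p),np.round(s['qpos'],1))
i=g['image'];d=(i.max(2)<75).astype(np.uint8)
n,lab,st,ce=cv2.connectedComponentsWithStats(d)
for j in range(1,n):
    if 60<st[j,4]<1500 and 250<ce[j][0]<310: print(st[j],ce[j])
```

```text
[538.95822942 -52.81148023  91.42173473] 42.89393530672254 [ 0.00110511  0.14076705 -0.00802925] [-0.82618846 -0.16764669  0.54066058] [ 18.3  32.1  98.7 -40.2  77.5  46.4]
[ 225  111  109   46 1243] [280.90104586 140.53660499]
[265 197  31  30 741] [279.90283401 211.66531714]
```

Call:
step_arm --pt "0 0 0 4 0 5 0" --pt "0 0 0 4 0 4.5 0" --pt "0 0 0 4.2 0 4.2 0" --pt "0 0 0 4.2 0 4.2 0" --pt "0 0 0 4.2 0 4.2 0" --pt "0 0 0 4.2 0 4.2 0" --pt "0 0 0 0 0 0 0" --pt "0 0 0 0 0 0 0"

```text
time_s: 12.5
ee_pos: [538.5, -53.8, 55.0]
ee_rot: [-180.0, 45.1, 81.2]
force: [0.4, 0.5, -3.9]
gripper_width: 42.6
gripper_force: 29.7
```

```bash
cat > chk.py <<'E'
from tgt import *
s=state();p,r=pose(s);m=np.array([4.5,.3,-12.1])
d=p+r.apply(m)-C;print('mid rel X,Y,Z',np.round([d@X,d@Y,d@Z],1),s['ee_rot'],s['force'],s['gripper_width'],s['gripper_force'])
g=snap('wrist','wc.png');i=g['image'];dk=(i.max(2)<75).astype(np.uint8)
n,lab,st,ce=cv2.connectedComponentsWithStats(dk)
for j in range(1,n):
    if 60<st[j,4]<1500 and 250<ce[j][0]<310: print(st[j],ce[j])
E
python3 chk.py
```

```text
mid rel X,Y,Z [-0.1 -1.1  8.4] [-179.9674318    45.12281108   81.15615013] [ 0.39271849  0.54505298 -3.94117777] 42.64327722334483 29.727686047554016
[283  81  51   6 135] [307.44444444  83.00740741]
[265 197  31  30 747] [279.91834003 211.63319946]
```

Call:
step_arm --pt "0 0 0 0 0 0 0" --pt "0 0 0 1 0 1 0" --pt "0 0 0 1 0 1 0" --pt "0 0 0 1 0 1 0" --pt "0 0 0 1 0 1 0" --pt "0 0 0 1 0 1 0" --pt "0 0 0 1 0 1 0" --pt "0 0 0 0 0 0 0" --force 12

```text
time_s: 13.55
ee_pos: [538.9, -54.7, 51.5]
ee_rot: [179.8, 45.5, 80.9]
force: [-3.2, 6.1, 19.2]
gripper_width: 44.7
gripper_force: 12.0
```

```bash
python3 chk.py
```

```text
mid rel X,Y,Z [ 0.4 -1.9  4.8] [179.77073003  45.46989534  80.94483302] [-3.16719086  6.12732039 19.20586449] 44.710571369119194 12.010391503572464
[264 203  32  30 774] [279.21963824 217.52067183]
```

Run:
```python
import cv2,numpy as np
for f in ('w5','wc'):
    i=cv2.imread(f'pics/{f}.png').astype(int)
    for c in (279,):
        print(f,[(v,i[v,c].mean().round().astype(int),np.ptp(i[v,c])) for v in range(172,296,2)])
    for v in (225,230,235,240): print(v,[int(x) for x in i[v,232:328,:].mean(1)][::3])
```

```text
w5 [(172, np.int64(163), np.int64(10)), (174, np.int64(165), np.int64(11)), (176, np.int64(165), np.int64(11)), (178, np.int64(160), np.int64(11)), (180, np.int64(152), np.int64(11)), (182, np.int64(138), np.int64(8)), (184, np.int64(140), np.int64(9)), (186, np.int64(158), np.int64(11)), (188, np.int64(162), np.int64(10)), (190, np.int64(162), np.int64(10)), (192, np.int64(163), np.int64(10)), (194, np.int64(164), np.int64(11)), (196, np.int64(109), np.int64(8)), (198, np.int64(55), np.int64(5)), (200, np.int64(57), np.int64(8)), (202, np.int64(59), np.int64(6)), (204, np.int64(58), np.int64(7)), (206, np.int64(61), np.int64(6)), (208, np.int64(60), np.int64(6)), (210, np.int64(58), np.int64(8)), (212, np.int64(60), np.int64(7)), (214, np.int64(61), np.int64(7)), (216, np.int64(61), np.int64(7)), (218, np.int64(60), np.int64(7)), (220, np.int64(60), np.int64(8)), (222, np.int64(60), np.int64(7)), (224, np.int64(63), np.int64(7)), (226, np.int64(63), np.int64(7)), (228, np.int64(128), np.int64(11)), (230, np.int64(166), np.int64(10)), (232, np.int64(166), np.int64(10)), (234, np.int6
[... 3856 characters left out ...]
p.int64(224), np.int64(29)), (294, np.int64(214), np.int64(28))]
225 [123, 123, 157, 164, 167, 166, 158, 164, 163, 164, 164, 85, 59, 59, 61, 59, 57, 59, 57, 59, 58, 143, 167, 166, 164, 160, 164, 168, 165, 166, 132, 121]
230 [121, 122, 163, 168, 164, 164, 166, 159, 165, 165, 166, 166, 127, 59, 60, 60, 58, 57, 56, 83, 157, 168, 166, 165, 167, 161, 169, 164, 166, 167, 146, 120]
235 [82, 77, 164, 165, 164, 167, 167, 152, 151, 166, 165, 168, 166, 169, 168, 160, 159, 163, 168, 166, 167, 165, 166, 167, 137, 167, 165, 167, 166, 167, 125, 70]
240 [72, 56, 133, 165, 168, 166, 167, 164, 129, 140, 164, 167, 168, 167, 166, 167, 167, 168, 168, 167, 166, 168, 154, 131, 150, 166, 167, 166, 165, 161, 70, 53]
```

Run:
```python
from fit import *
from tgt import *
g=grab_frame('wrist')
for a in (.985,):
    q,e=fit(g,217.6,a,231.5,283.2,156,178);print(q[:2],np.degrees(q[2]),np.round(e,1))
p,r=pose();m=np.array([q[0],.2,q[1]]);d=p+r.apply(m)-C;print(np.round([d@X,d@Y,d@Z],1))
```

```text
[  2.87058952 -13.27864195] 54.89507367628458 [ 0.9 -0.5 -0.3  1.6  0.  -0.2]
[ 0.3 -2.2  6.8]
```

Run:
```python
from tgt import *
p,r=pose();m=np.array([2.9,.2,-13.3])
pu=p+np.array([0,0,12.]);print('up',r.inv().apply(pu-p))
p1,r1=target(50,m,(0,-3,15));print(np.degrees((r.inv()*r1).as_rotvec()),r.inv().apply(p1-p),'down',r1.inv().apply([0,0,-1]))
```

```text
up [-8.55390604  0.03303655 -8.41603233]
[ 0.07379205 -4.53444259 -0.14614218] [-7.52325886 -0.2395018  -5.45250399] down [7.66044443e-01 1.11022302e-16 6.42787610e-01]
```

Call:
step_arm --pt "0 0 0 -4 0 -3 0" --pt "0 0 0 -4 0 -3 0" --pt "0 -1.5 0 -3 -0.2 -3 0" --pt "0 -1.5 0 0 0 0 0" --pt "0 -1.5 0 0 0 0 0" --pt "0 0 0 0 0 0 0" --pt "0 0 0 0 0 0 0" --pt "0 0 0 0 0 0 0" --force 25

```text
time_s: 14.65
ee_pos: [538.1, -55.3, 60.8]
ee_rot: [-180.0, 49.6, 81.2]
force: [-0.3, -0.8, -4.4]
gripper_width: 44.2
gripper_force: 25.0
```

```bash
sed -i 's/m=np.array(\[4.5,.3,-12.1\])/m=np.array([2.9,.2,-13.3])/' chk.py
cat >> chk.py <<'E'
c=i[:,279].mean(1); e=np.diff(c); print([(v,int(c[v]),int(c[v+1])) for v in range(175,295) if abs(e[v])>12])
E
python3 chk.py
```

```text
mid rel X,Y,Z [-0.4 -2.4 15.2] [-179.97822261   49.6275474    81.15070454] [-0.28889221 -0.78610232 -4.41359506] 44.21533697776488 24.99691754579544
[264 206  32  31 775] [279.30193548 221.02322581]
[(180, 76, 109), (181, 109, 151), (203, 163, 133), (204, 133, 89), (205, 89, 62), (236, 65, 78), (237, 78, 126), (238, 126, 163), (250, 170, 156), (251, 156, 140), (253, 133, 146), (254, 146, 182), (255, 182, 212), (275, 198, 183), (276, 183, 145), (277, 145, 113), (282, 110, 124), (283, 124, 167), (284, 167, 205), (285, 205, 221), (290, 213, 188), (291, 188, 153), (292, 153, 129), (294, 122, 102)]
```

Call:
step_arm --pt "0 0 0 0 0.3 1.5 0" --pt "0 0 0 1 0 1 0" --pt "0 0 0 1 0 0.8 0" --pt "0 0 0 1 0 0.8 0" --pt "0 0 0 0.8 0 0.6 0" --pt "0 0 0 0 0 0 0" --pt "0 0 0 0 0 0 0" --pt "0 0 0 0 0 0 0"

```text
time_s: 15.7
ee_pos: [538.4, -56.4, 54.9]
ee_rot: [-180.0, 49.6, 81.2]
force: [0.3, -0.8, -2.7]
gripper_width: 44.0
gripper_force: 25.0
```

```bash
python3 chk.py
```

```text
mid rel X,Y,Z [ 0.  -3.4  9.3] [-179.99409205   49.63720693   81.15478667] [ 0.28969274 -0.80237644 -2.7138768 ] 43.95866239766779 24.997856318950653
[264 206  32  31 776] [279.29123711 221.23582474]
[(175, 116, 94), (176, 94, 79), (186, 76, 99), (187, 99, 136), (188, 136, 159), (203, 166, 146), (204, 146, 103), (205, 103, 64), (237, 72, 119), (238, 119, 162), (239, 162, 175), (251, 162, 144), (254, 138, 159), (255, 159, 194), (256, 194, 215), (275, 198, 183), (276, 183, 145), (277, 145, 112), (284, 121, 162), (285, 162, 198), (286, 198, 216), (292, 223, 205), (293, 205, 159), (294, 159, 105)]
```

Call:
step_arm --pt "0 0 0 0.8 0 0.6 0" --pt "0 0 0 0.8 0 0.6 0" --pt "0 0 0 0.8 0 0.6 0" --pt "0 0 0 0 0 0 0" --pt "0 0 0 0.8 0 0.6 0" --pt "0 0 0 0 0 0 0" --pt "0 0 0 0 0 0 0" --pt "0 0 0 0 0 0 0" --force 12

```text
time_s: 16.75
ee_pos: [538.6, -56.8, 54.3]
ee_rot: [179.8, 49.9, 81.0]
force: [-1.3, 4.0, 13.9]
gripper_width: 44.4
gripper_force: 12.0
```

```bash
python3 chk.py
```

```text
mid rel X,Y,Z [ 0.3 -3.7  8.7] [179.82676064  49.89970998  80.99292705] [-1.25778591  3.98881117 13.87927775] 44.38832882137646 12.010163068771362
[285  81  49   4  74] [308.12162162  82.16216216]
[264 207  32  31 782] [279.27365729 221.83759591]
[(175, 129, 110), (176, 110, 87), (187, 86, 124), (188, 124, 156), (204, 161, 123), (205, 123, 77), (206, 77, 59), (237, 67, 90), (238, 90, 136), (239, 136, 168), (251, 168, 153), (252, 153, 138), (254, 134, 150), (255, 150, 188), (256, 188, 215), (275, 198, 183), (276, 183, 145), (277, 145, 112), (283, 120, 156), (284, 156, 193), (285, 193, 214), (291, 223, 206), (292, 206, 164), (293, 164, 124), (294, 124, 97)]
```

```bash
python3 -c "
from tgt import *
s=state();t=np.array(s['torque']);print(t,t@X,s['force'],np.round(s['qpos'],1))"
```

```text
[-0.86126868  0.42449857 -0.25988922] -0.9163231737765547 [-0.23847875  2.97826851 13.96570365] [ 19.7  37.  100.1 -43.6  77.1  52.3]
```

Call:
step_arm --pt "0 0 0 -0.8 0 -0.6 0" --pt "0 0 0 -0.8 0 -0.6 0" --pt "0 0 0 0 0 0 0.5" --pt "0 0 0 0 0 0 0.53" --pt "0 0 0 0 0 0 0.56" --pt "0 0 0 0 0 0 0.6" --pt "0 0 0 0 0 0 0.6" --pt "0 0 0 0 0 0 0.6"

```text
time_s: 17.8
ee_pos: [538.2, -56.3, 52.7]
ee_rot: [-180.0, 49.6, 81.2]
force: [-0.2, -0.5, 0.5]
gripper_width: 54.7
gripper_force: 0.0
```

```bash
python3 chk.py
```

```text
mid rel X,Y,Z [-0.1 -3.3  7.1] [-179.95139388   49.63330751   81.17588098] [-0.23948688 -0.49521211  0.48205394] 54.6954817413909 0.0
[264 210  32  32 782] [279.82097187 225.57928389]
[(178, 129, 112), (179, 112, 92), (180, 92, 78), (189, 78, 113), (190, 113, 152), (208, 160, 117), (209, 117, 70), (241, 68, 96), (242, 96, 140), (243, 140, 169), (255, 167, 150), (256, 150, 136), (258, 139, 164), (259, 164, 199), (260, 199, 216), (277, 216, 202), (278, 202, 184), (279, 184, 156), (280, 156, 123), (281, 123, 109), (285, 110, 130), (286, 130, 172), (287, 172, 207), (288, 207, 221), (293, 221, 201), (294, 201, 146)]
```

```bash
cat > pj.py <<'E'
from tgt import *
def wproj(s,g,P):
    p,r=pose(s);T=np.array(g['tool_from_camera']);q=T[:3,:3].T@(r.inv().apply(np.array(P)-p)-T[:3,3])
    t=np.arctan2(np.hypot(q[0],q[1]),q[2]);a=np.arctan2(q[1],q[0]);f=focal(g);return np.round([g['cx']+f*t*np.cos(a),g['cy']+f*t*np.sin(a)],1)
if __name__=='__main__':
    s=state();g=grab_frame('wrist')
    for dy in (-3,0,3): print(dy,'end',wproj(s,g,C+(50+dy)*Y),'neck bot/top',wproj(s,g,C+(50+dy)*Y+14*Z),wproj(s,g,C+(50+dy)*Y-14*Z),'screw',wproj(s,g,C+dy*Y+26*Z))
    for t in (10,16,20): t=np.radians(t);a=np.cos(t)*Y+np.sin(t)*Z;n=np.cos(t)*Z-np.sin(t)*Y;M=C-3*Y+38*np.tan(t)*Z;print(t,wproj(s,g,M+50*a),wproj(s,g,M+26*n))
E
python3 pj.py
```

```text
-3 end [280.3 197.1] neck bot/top [280.3 223.8] [280.2 172.3] screw [280.1 270.7]
0 end [280.3 194.4] neck bot/top [280.3 221.5] [280.2 169.4] screw [280.1 269.6]
3 end [280.3 191.7] neck bot/top [280.3 219.2] [280.2 166.3] screw [280.1 268.6]
0.17453292519943295 [280.3 227. ] [280.1 282.1]
0.2792526803190927 [280.3 246.5] [280.1 288.5]
0.3490658503988659 [280.3 259.9] [280.1 292.6]
```

```bash
cat > fit3.py <<'E'
from pj import *
from scipy.optimize import least_squares
def solve(s,g,obs):
    def res(q):
        c,sn=np.cos(q[2]),np.sin(q[2]);a=c*Y+sn*Z;n=c*Z-sn*Y;M=C+q[0]*Y+q[1]*Z
        return [wproj(s,g,M+t*a+h*n)[1]-v for t,h,v in obs]
    o=least_squares(res,[0,5,.15],diff_step=.05,x_scale=[1,1,.05]);return o.x[:2],np.degrees(o.x[2]),np.round(o.fun,1)
E
python3 - <<'E'
from fit3 import *
import fit3,pj
pj.np.round_=None
s=state();g=grab_frame('wrist')
print(solve(s,g,[(50,0,225.6),(50,14,255.5),(28,14,258.8),(28,23,278.8),(0,28,286.8)]))
s,g=__import__('pickle').load(open('w3.pkl','rb'))
E
```

```text
(array([0.        , 8.31461874]), np.float64(8.703272865744722), array([ 0.1,  0.1,  1.2, -1.7,  0.3]))
```

```bash
sed -i 's/C+q\[0\]\*Y+q\[1\]\*Z/C+(q[0]-100)*Y+q[1]*Z/; s/\[0,5,.15\],diff_step=.05/[100,5,.15],diff_step=.02/; s/return o.x\[:2\]/return o.x[:2]-[100,0]/' fit3.py
python3 - <<'E'
from fit3 import *
s=state();g=grab_frame('wrist')
print(solve(s,g,[(50,0,225.6),(50,14,255.5),(28,14,258.8),(28,23,278.8),(0,28,286.8)]))
p,r=pose(s);print(p,s['time_s'])
E
```

```text
(array([4.71175665, 9.06925936]), np.float64(9.503372380860029), array([-0.4,  0.6,  1.2, -1.3,  0.2]))
[538.21869719 -56.2986068   52.72657328] 17.95
```

Call:
step_arm --pt "0 0 0 0 0 0 0" --pt "0 0 0 0 0 0 0" --pt "0 0 0 0 0 0 0" --pt "0 0 0 -1.5 0 -1.3 0" --pt "0 0 0 -1.5 0 -1.3 0" --pt "0 0 0 -2.2 0 2.7 0" --pt "0 0 0 -2.2 0 2.7 0" --pt "0 0 0 0 0 0 0" --force 25

```text
time_s: 19.0
ee_pos: [536.9, -63.3, 56.4]
ee_rot: [-179.9, 49.6, 81.2]
force: [0.1, 0.0, -3.3]
gripper_width: 44.6
gripper_force: 25.0
```

```bash
python3 chk.py
```

```text
mid rel X,Y,Z [ -0.4 -10.4  10.8] [-179.93170425   49.6148843    81.16108659] [ 0.10278723  0.01992032 -3.28860359] 44.636389402829124 24.994245171546936
[264 213  32  31 781] [279.10115237 228.12932138]
[(180, 76, 108), (181, 108, 149), (182, 149, 163), (210, 165, 132), (211, 132, 86), (212, 86, 63), (244, 73, 112), (245, 112, 155), (246, 155, 175), (257, 174, 161), (259, 154, 182), (260, 182, 209), (277, 220, 197), (278, 197, 154), (279, 154, 119), (284, 115, 149), (285, 149, 194), (286, 194, 218), (291, 223, 206), (292, 206, 166), (293, 166, 123), (294, 123, 99)]
```

Run:
```python
from fit3 import *
s=state();g=grab_frame('wrist')
print(solve(s,g,[(50,0,228.1),(50,14,257.7),(28,14,259.8),(0,28,286)]))
print(solve(s,g,[(50,0,228.1),(50,14,257.7),(28,14,259.8),(28,23,278),(0,28,286)]),s['torque'],s['force'])
```

```text
(array([-8.21468792, 11.06515293]), np.float64(10.541331258587894), array([-0.2, -0.1,  0.6, -0.2]))
(array([-7.0847796 , 11.38452309]), np.float64(10.590321840024178), array([-0.3,  0.1,  0.7, -0.4,  0. ])) [ 0.93944698 -0.12703725 -0.00371468] [ 0.11800937  0.09285323 -3.99930224]
```

Call:
step_arm --pt "0 0 0 1.3 0 -1.5 0" --pt "0 0 0 1.3 0 -1.5 0" --pt "0 0 0 1.1 0 1 0" --pt "0 0 0 1.1 0 1 0" --pt "0 0 0 0 0 0 0.5" --pt "0 0 0 0 0 0 0.55" --pt "0 0 0 0 0 0 0.6" --pt "0 0 0 0 0 0 0.6"

```text
time_s: 20.1
ee_pos: [537.8, -59.4, 53.9]
ee_rot: [-180.0, 49.7, 81.1]
force: [0.6, -0.2, -0.1]
gripper_width: 55.0
gripper_force: 0.0
```

```bash
python3 chk.py; python3 pj.py
```

```text
mid rel X,Y,Z [-0.1 -6.5  8.3] [-179.98721708   49.65633893   81.14601407] [ 0.64609507 -0.1600369  -0.07301466] 55.00394663086048 0.0
[265 176  31  28 686] [279.78862974 189.58892128]
[(175, 99, 63), (203, 63, 93), (204, 93, 139), (205, 139, 162), (216, 169, 155), (232, 153, 169), (249, 158, 146), (251, 149, 165), (252, 165, 184), (253, 184, 203), (254, 203, 217), (258, 219, 206), (259, 206, 190), (261, 184, 170), (262, 170, 132), (263, 132, 103), (270, 101, 114), (271, 114, 170), (272, 170, 210), (273, 210, 223), (281, 220, 199), (282, 199, 161), (283, 161, 134), (284, 134, 159), (285, 159, 194), (286, 194, 214), (292, 225, 210), (293, 210, 166), (294, 166, 110)]
-3 end [280.2 192.2] neck bot/top [280.3 219.2] [280.2 167.3] screw [280.1 267.8]
0 end [280.2 189.5] neck bot/top [280.3 216.8] [280.2 164.2] screw [280.1 266.7]
3 end [280.2 186.6] neck bot/top [280.3 214.3] [280.2 161.1] screw [280.1 265.5]
0.17453292519943295 [280.3 222.5] [280.1 279.4]
0.2792526803190927 [280.3 242.2] [280.1 285.9]
0.3490658503988659 [280.3 255.9] [280.1 290.1]
```

Run:
```python
from fit3 import *
i=cv2.imread('pics/wc.png').astype(int)
for v in (265,267,269): x=[u for u in range(262,300) if i[v,u].mean()<125];print(v,x[0],x[-1],(x[0]+x[-1])/2)
s=state();g=grab_frame('wrist')
print(solve(s,g,[(50,0,189.6),(50,14,216.5),(28,14,232.5),(0,28,271)]))
r=pose(s)[1];print('up',r.inv().apply([0,0,1]))
```

```text
265 274 289 281.5
267 274 289 281.5
269 274 289 281.5
(array([-4.36227095, -0.25105201]), np.float64(-1.9725495648311209), array([ 0.3, -0.4,  0.1, -0.2]))
up [-7.62074541e-01 -2.49695525e-04 -6.47489253e-01]
```

Call:
step_arm --pt "0 0 0 0 0 0 0.8" --pt "0 0 0 0 0 0 1" --pt "0 0 0 -8 0 -7 1" --pt "0 0 0 -18 0 -16 1" --pt "0 0 0 -22 0 -19 1" --pt "0 0 0 -22 0 -19 1" --pt "0 0 0 -22 0 -19 1" --pt "0 0 0 -22 0 -19 1"

```text
time_s: 21.25
ee_pos: [538.0, -57.7, 207.4]
ee_rot: [179.9, 49.6, 81.0]
force: [-0.2, 0.3, -0.1]
gripper_width: 91.3
gripper_force: 0.0
```

Run:
```python
from h import *
from pj import *
p,r=pose();print(p)
s=state();g=snap('wrist','w6.png')
print('hub end exp',wproj(s,g,C+50*Y),'screw',wproj(s,g,C+26*Z))
i=g['image'];dk=(i.max(2)<75).astype(np.uint8);n,lab,st,ce=cv2.connectedComponentsWithStats(dk)
for j in range(1,n):
    if 60<st[j,4]<1500 and 250<ce[j][0]<310: print(st[j],ce[j])
t=np.radians(44);d=np.array([-np.sin(t),0,np.cos(t)])
M=np.array([552,225,98.]);p1=M+165*d;r1=axes(-d,[np.cos(t),0,np.sin(t)])
pm=np.array([440,60,300.]);print(p1,np.degrees((r.inv()*r1).as_rotvec()))
w=(r.inv()*r1).as_rotvec();rm=r*R.from_rotvec(w*.55)
plan(p,r,pm,rm,8);print();plan(pm,rm,p1,r1,8)
```

```text
[537.96003696 -57.705668   207.43243064]
hub end exp [279.7  11.9] screw [279.8  79.1]
[270   7  19   9 131] [279.33587786  11.04580153]
[276  75  11   9  79] [280.75949367  78.6835443 ]
[437.38136887 225.         216.69106706] [-44.83984869  50.38273105  11.10271149]
[-3.1, 3.5, 0.8, -0.6, -14.4, -17.1]
[-3.1, 3.5, 0.8, 0.3, -13.4, -17.9]
[-3.1, 3.5, 0.8, 1.2, -12.4, -18.6]
[-3.1, 3.5, 0.8, 2.2, -11.4, -19.1]
[-3.1, 3.5, 0.8, 3.2, -10.4, -19.5]
[-3.1, 3.5, 0.8, 4.2, -9.4, -19.8]
[-3.1, 3.5, 0.8, 5.3, -8.4, -20.0]
[-3.1, 3.5, 0.8, 6.4, -7.4, -20.1]

[-2.5, 2.8, 0.6, 22.7, -4.1, 0.6]
[-2.5, 2.8, 0.6, 22.6, -4.4, 1.5]
[-2.5, 2.8, 0.6, 22.5, -4.7, 2.4]
[-2.5, 2.8, 0.6, 22.3, -5.1, 3.3]
[-2.5, 2.8, 0.6, 22.0, -5.5, 4.2]
[-2.5, 2.8, 0.6, 21.8, -6.0, 5.0]
[-2.5, 2.8, 0.6, 21.4, -6.4, 5.8]
[-2.5, 2.8, 0.6, 21.0, -6.9, 6.5]
```

Call:
step_arm --pt "-3.1 3.5 0.8 -0.6 -14.4 -17 1" --pt "-3.1 3.5 0.8 0.3 -13.4 -18 1" --pt "-3.1 3.5 0.8 1.2 -12.4 -18.6 1" --pt "-3.1 3.5 0.8 2.2 -11.4 -19 1" --pt "-3.1 3.5 0.8 3.2 -10.4 -19.5 1" --pt "-3.1 3.5 0.8 4.2 -9.4 -19.8 1" --pt "-3.1 3.5 0.8 5.3 -8.4 -20 1" --pt "-3.1 3.5 0.8 6.4 -7.4 -20 1"

```text
time_s: 22.3
ee_pos: [439.5, 59.9, 298.7]
ee_rot: [154.5, 21.0, 81.0]
force: [-0.0, -0.1, 0.0]
gripper_width: 91.4
gripper_force: 0.0
```

Call:
step_arm --pt "-2.5 2.8 0.6 22.7 -4 0.6 1" --pt "-2.5 2.8 0.6 22.6 -4.4 1.5 1" --pt "-2.5 2.8 0.6 22.5 -4.7 2.4 1" --pt "-2.5 2.8 0.6 22.3 -5 3.3 1" --pt "-2.5 2.8 0.6 22 -5.5 4.2 1" --pt "-2.5 2.8 0.6 21.8 -6 5 1" --pt "-2.5 2.8 0.6 21.4 -6.4 5.8 1" --pt "0 0 0 0 0 0 1"

```text
time_s: 23.3
ee_pos: [437.6, 203.5, 224.4]
ee_rot: [138.5, 2.6, 88.5]
force: [0.3, -0.0, 0.2]
gripper_width: 90.8
gripper_force: 0.0
```

Run:
```python
from pj import *
import pickle
s=state();g=snap('wrist','w7.png');a=grab_frame('scene');b=grab_frame('top');pickle.dump((s,g,a,b),open('w7.pkl','wb'))
p,r=pose(s);print(p,s['ee_rot'],np.round(s['qpos'],1))
t=np.radians(44);d=np.array([-np.sin(t),0,np.cos(t)]);M=np.array([552,225,98.])
for n,P in (('mouth',M),('tail',M+90*d)): print(n,wproj(s,g,P))
i=g['image'];cv2.imwrite('pics/w7b.png',cv2.resize(i,(800,600),interpolation=cv2.INTER_CUBIC))
```

```text
[437.58468053 203.48008009 224.3572583 ] [138.53563414   2.6492204   88.49996788] [ 46.5  -5.1 125.2 -49.6  42.5  79.7]
mouth [281.3 156.6]
tail [277.2 176.1]
```

View pics/w7b.png

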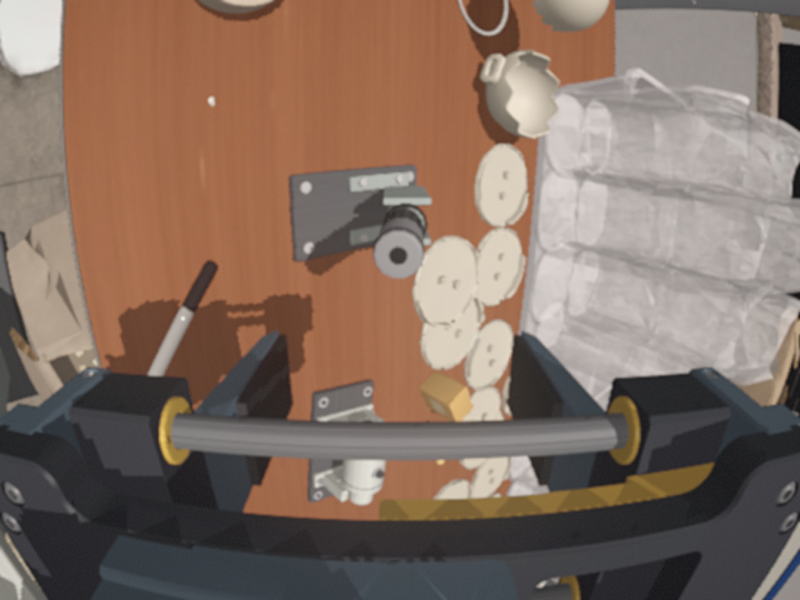

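The wrist view shows the driver's tail centre at (399,255), with its grip running to the mouth near (409,210). The holder's base corners are (290,176), (414,164) and (297,261), all in 800x600 pixels. The cradle with the hub lying in it is at (350,440).

Run:
```python
from pj import *
import pickle
s,g,a,b=pickle.load(open('w7.pkl','rb'))
u=lambda x,y:((x+.5)*.7-.5,(y+.5)*.7-.5)
A,B,D=[wplane(s,g,*u(*q),10) for q in ((290,176),(414,164),(297,261))]
print(A,B,D,np.linalg.norm(A-B),np.linalg.norm(A-D),'yaw',np.degrees(np.arctan2(*(B-A)[[1,0]])),np.degrees(np.arctan2(-(A-D)[0],(A-D)[1])))
# dark hole & tail circle
i=g['image'];
t=np.radians(44)
for yaw in (-3,0,3):
    y=np.radians(yaw);hx=np.array([np.cos(y),np.sin(y),0]);hy=np.array([-np.sin(y),np.cos(y),0])
    O=(A+D)/2+63*hx; O[2]=0; M=O-10*hx+[0,0,98];d=-np.sin(t)*hx+np.array([0,0,np.cos(t)])
    print(yaw,'M',M,'tail',M+90*d,wproj(s,g,M+90*d),'mouth',wproj(s,g,M))
print('obs tail',u(399,255))
o,dd=wray(s,g,*u(399,255));
for z in (155,163,170): print(o+dd*(z-o[2])/dd[2])
cr=i[160:200,255:305].astype(int)
v=int(u(399,255)[1]);print(i[v,250:305].mean(1).astype(int));print(i[150:205,279].mean(1).astype(int))
```

```text
[499.50520835 261.73022017  10.        ] [646.65582464 265.21836128  10.        ] [502.98772979 183.95420268  10.        ] 147.19195291319147 77.8539456431645 yaw 1.3579171358288276 2.5637799122201588
-3 M [554.17383442 220.06840574  98.        ] tail [491.74026154 223.34041065 162.74058203] [279.1 177.5] mouth [282.6 160.5]
0 M [554.24646907 222.84221142  98.        ] tail [491.72721573 222.84221142 162.74058203] [279.1 178.1] mouth [282.7 158.2]
3 M [554.17383442 225.6160171   98.        ] tail [491.74026154 222.3440122  162.74058203] [279.1 178.6] mouth [282.7 155.9]
obs tail (279.15, 178.35)
[498.61688588 219.83798387 155.        ]
[491.52958663 222.6866436  163.        ]
[485.32819977 225.17922085 170.        ]
[118 118 118 119 119 119 118 119 120 118 117 125 143 156 158 159 159 158
 160 160 159 149 117  74  60  60  60  61  61  62  60  62  60  64  95 136
 158 164 163 162 163 163 163 165 163 157 155 178 196 203 203 203 205 205
 206]
[ 62  64  81 102 105 106 107 106  97  81  90 121 151 165 166 165 163 163
 162 162 163 159 141 104  69  60  61  61  62  63  61  61  60  62  95 138
 157 161 160 160 160 159 159 155 146 132 124 123 123 122 122 122 122 122
 122]
```

```bash
cat > dr.py <<'E'
from pj import *
t=np.radians(44);y_=np.radians(2);hx=np.array([np.cos(y_),np.sin(y_),0])
d=-np.sin(t)*hx+np.cos(t)*Z;tail=np.array([491.6,222.5,162.8])
r1=axes(-d,hx)
E
python3 - <<'E'
from dr import *
p,r=pose();p1=tail+45*d
print(r1.apply([0,1,0]),p1,np.degrees((r.inv()*r1).as_rotvec()),r.inv().apply(p1-p));plan(p,r,p1,r1,4)
E
```

```text
[0.7189016  0.0251046  0.69465837] [460.35941585 221.40905476 195.17029102] [-2.49123376  4.27996011 -0.96129237] [19.26743798 -4.43075234 36.20274264]
[-0.6, 1.1, -0.2, 4.8, -1.1, 9.1]
[-0.6, 1.1, -0.2, 4.7, -1.2, 9.1]
[-0.6, 1.1, -0.2, 4.5, -1.3, 9.2]
[-0.6, 1.1, -0.2, 4.3, -1.3, 9.3]
```

Call:
step_arm --pt "-0.6 1.1 -0.2 4.8 -1.1 9 1" --pt "-0.6 1.1 -0.2 4.7 -1.2 9 1" --pt "-0.6 1.1 -0.2 4.5 -1.3 9.2 1" --pt "-0.6 1 -0.3 4.3 -1.3 9.3 1" --pt "0 0 0 0 0 0 1" --pt "0 0 0 0 0 0 1" --pt "0 0 0 0 0 0 1" --pt "0 0 0 0 0 0 1"

```text
time_s: 24.45
ee_pos: [459.8, 221.8, 194.3]
ee_rot: [136.1, -0.1, 92.0]
force: [0.5, -0.1, 0.8]
gripper_width: 91.3
gripper_force: 0.0
```

Run:
```python
from dr import *
s=state();g=snap('wrist','w8.png');p,r=pose(s)
p1=tail+45*d;print(p,np.degrees((r.inv()*r1).as_rotvec()),'to pre',r.inv().apply(p1-p),'to grasp',r.inv().apply(tail-59*d-p))
print('exp tail',wproj(s,g,tail))
i=g['image'];dk=(i.max(2)<85).astype(np.uint8);n,lab,st,ce=cv2.connectedComponentsWithStats(dk)
for j in range(1,n):
    if 30<st[j,4]<900 and 240<ce[j][0]<320 and 130<ce[j][1]<280: print(st[j],ce[j])
```

```text
[459.79172341 221.78366646 194.32010492] [-0.13115165 -0.04760709 -0.03520295] to pre [-0.39339862  0.98901983 -0.22913384] to grasp [ -0.47973904   1.22710505 103.7705578 ]
exp tail [280.4 216.9]
[274 212  12  11 108] [279.59259259 216.98148148]
```

Call:
step_arm --pt "0 0 0 -0.4 1 13 1" --pt "0 0 0 0 0 13 1" --pt "0 0 0 0 0 13 1" --pt "0 0 0 0 0 13 1" --pt "0 0 0 0 0 13 1" --pt "0 0 0 0 0 13 1" --pt "0 0 0 0 0 13 1" --pt "0 0 0 0 0 13 1"

```text
time_s: 25.5
ee_pos: [532.5, 226.5, 131.9]
ee_rot: [137.3, 0.2, 91.8]
force: [0.1, -0.9, -0.3]
gripper_width: 91.2
gripper_force: 0.0
```

Call:
step_arm --pt "0 0 0 0 0 0 0.6" --pt "0 0 0 0 0 0 0.3" --pt "0 0 0 0 0 0 0" --pt "0 0 0 0 0 0 0" --pt "0 0 0 0 0 0 0" --pt "0 0 0 0 0 0 0" --pt "0 0 0 0 0 0 0" --pt "0 0 0 0 0 0 0" --force 45

```text
time_s: 26.5
ee_pos: [531.1, 226.1, 131.2]
ee_rot: [137.4, 0.2, 91.8]
force: [-4.5, 0.0, -0.1]
gripper_width: 30.9
gripper_force: 44.8
```

Run:
```python
from dr import *
s=state();p,r=pose(s);print(p,r.inv().apply(p-tail),np.degrees((r.inv()*r1).as_rotvec()),s['torque'],s['force'],s['gripper_width'])
```

```text
[531.08256997 226.08688438 131.20928778] [ 2.4426946   7.76685944 50.03420137] [-1.41497978  0.26772352 -0.01341921] [-0.11677394  1.24500397 -0.01227414] [-4.45104611  0.02674475 -0.14266636] 30.903655790096504
```

Run:
```python
from dr import *
s=state();g=snap('wrist','w9.png');print(np.round(s['qpos'],1))
i=g['image'];print('exp tail',wproj(s,g,tail))
dk=(i.max(2)<85).astype(np.uint8);n,lab,st,ce=cv2.connectedComponentsWithStats(dk)
for j in range(1,n):
    if 30<st[j,4]<1500 and 230<ce[j][0]<330 and 130<ce[j][1]<320: print(st[j],ce[j])
T=np.array(g['tool_from_camera'])
for y in (0,-5): print('tail on tool axis',wproj(s,g,pose(s)[0]+pose(s)[1].apply([0,y,-50])))
```

```text
[ 35.9   9.1 128.2 -77.   23.  102.3]
exp tail [264.2 277.4]
[280 208   9  11  41] [284.6097561  213.17073171]
[289 214   7  16  44] [292.5        220.93181818]
[270 268  21  19 311] [280.25401929 276.76205788]
tail on tool axis [278.8 273.4]
tail on tool axis [269.3 273.4]
```

Call:
step_arm --pt "0 0 0 0 0 -5 0" --pt "0 0 0 0 0.5 -12 0" --pt "0 0 0 0 0.5 -14 0" --pt "0 0 0 0 0.5 -14 0" --pt "0 0 0 0 0.5 -14 0" --pt "0 0 0 0 0.5 -14 0" --pt "0 0 0 0 0.5 -14 0" --pt "0 0 0 0 0.5 -14 0"

```text
time_s: 27.55
ee_pos: [465.6, 224.1, 209.0]
ee_rot: [137.4, 0.2, 91.8]
force: [-0.2, 0.4, -1.7]
gripper_width: 31.6
gripper_force: 44.7
```

```bash
cat > t9.py <<'E'
from dr import *
s=state();g=snap('wrist','w10.png');print(pose(s)[0],s['ee_rot'],np.round(s['qpos'],1),s['force'],s['gripper_width'],s['gripper_force'])
i=g['image'];dk=(i.max(2)<85).astype(np.uint8);n,lab,st,ce=cv2.connectedComponentsWithStats(dk)
for j in range(1,n):
    if 100<st[j,4]<1500 and 230<ce[j][0]<330 and 230<ce[j][1]<320: print(st[j],ce[j])
E
python3 t9.py
```

```text
[465.5538845  224.11524805 209.0356141 ] [137.3505809    0.19622254  91.76601903] [ 42.9  -2.4 126.3 -53.8  33.7  81.2] [-0.20474158  0.42481251 -1.67045956] 31.58210703458653 44.66555714607239
[270 268  21  19 317] [280.29022082 276.76656151]
```

Run:
```python
from dr import *
p,r=pose();r2=R.from_euler('xyz',[180,0,88],degrees=True)
pa=p+[0,-20,115.];pb=np.array([538,-41,330.])
print(np.degrees((r.inv()*r2).as_rotvec()))
plan(p,r,pa,r2,8);print();plan(pa,r2,pb,r2,1)
```

```text
[42.74620229 -1.31748649  3.65707449]
[5.3, -0.2, 0.5, -2.5, 9.7, -10.6]
[5.3, -0.2, 0.5, -2.5, 8.7, -11.5]
[5.3, -0.2, 0.5, -2.5, 7.6, -12.2]
[5.3, -0.2, 0.5, -2.4, 6.5, -12.9]
[5.3, -0.2, 0.5, -2.4, 5.2, -13.4]
[5.3, -0.2, 0.5, -2.4, 4.0, -13.8]
[5.3, -0.2, 0.5, -2.4, 2.7, -14.1]
[5.3, -0.2, 0.5, -2.5, 1.4, -14.3]

[0.0, 0.0, 0.0, -242.8, 81.1, -4.5]
```

Call:
step_arm --pt "2 0 0 -2.5 9.7 -14 0" --pt "5.5 -0.2 0.5 -2.5 8.7 -14 0" --pt "5.5 -0.2 0.5 -2.5 7.6 -13 0" --pt "5.6 -0.2 0.5 -2.4 6.5 -13 0" --pt "5.6 -0.2 0.5 -2.4 5 -13 0" --pt "5.7 -0.2 0.5 -2.4 4 -14 0" --pt "6 -0.2 0.6 -2.4 2.7 -14 0" --pt "6.5 -0.3 0.6 -2.5 1.4 -14 0"

```text
time_s: 28.6
ee_pos: [457.2, 204.2, 328.9]
ee_rot: [179.9, 0.3, 87.9]
force: [-0.6, 0.7, -2.4]
gripper_width: 31.0
gripper_force: 44.6
```

Call:
step_arm --pt "0 0 0 -15 5 0 0" --pt "0 0 0 -30 10 -1 0" --pt "0 0 0 -38 13 -1 0" --pt "0 0 0 -40 13 -1 0" --pt "0 0 0 -40 13 -1 0" --pt "0 0 0 -38 13 0 0" --pt "0 0 0 -28 10 0 0" --pt "0 0 0 -14 4 0 0"

```text
time_s: 29.6
ee_pos: [528.2, -42.9, 332.9]
ee_rot: [179.8, 0.4, 87.8]
force: [-0.6, -0.2, -2.6]
gripper_width: 31.2
gripper_force: 44.6
```

Call:
step_arm --pt "0 0 0 0 0 0 0" --pt "0 0 0 0 0 0 0" --pt "0 0 0 0 0 0 0" --pt "0 0 0 0 0 0 0" --pt "0 0 0 0 0 0 0" --pt "0 0 0 0 0 0 0" --pt "0 0 0 0 0 0 0" --pt "0 0 0 0 0 0 0"

```text
time_s: 30.6
ee_pos: [529.1, -41.1, 333.6]
ee_rot: [179.7, 0.3, 87.9]
force: [-0.0, 0.2, -3.0]
gripper_width: 31.0
gripper_force: 44.6
```

```bash
cat > fv.py <<'E'
from dr import *
s=state();g=snap('wrist','w11.png');a=snap('scene','s11.png');b=snap('top','t11.png')
import pickle;pickle.dump((s,g,a,b),open('w11.pkl','wb'))
p,r=pose(s);print(p,s['ee_rot'],np.round(s['qpos'],1),s['gripper_force'])
def prj(g,P):
    q=R.from_euler('xyz',g['rotation'],degrees=True).inv().apply(np.array(P)-g['origin']);f=focal(g);return np.round([g['cx']+f*q[0]/q[2],g['cy']+f*q[1]/q[2]],1)
tip=p+r.apply([0,0,133.5])
for n,P in (('tip',tip),('chuck',p+r.apply([0,0,95])),('nose',p+r.apply([0,0,60])),('screw',C+28*Z)): print(n,np.round(P,1),'wrist',wproj(s,g,P),'scene',prj(a,P),'top',prj(b,P))
E
python3 t9.py; python3 fv.py
```

```text
[529.11876834 -41.09719674 333.56596302] [179.74546894   0.30921247  87.90573789] [-5.5 10.9 78.6 -0.3 90.2 -3.4] [-0.03867708  0.23343482 -2.98339385] 30.987227668398006 44.5824533700943
[270 268  22  19 323] [280.3498452  276.98452012]
[529.1225019  -41.1224715  333.58855699] [179.74436793   0.30772859  87.90033078] [-5.5 10.9 78.6 -0.3 90.2 -3.4] 44.582510590553284
tip [529.7 -41.9 200.1] wrist [279.6 189.5] scene [308.3 154.2] top [338.1 179.6]
chuck [529.5 -41.6 238.6] wrist [279.6 199.3] scene [308.7 145. ] top [339.4 174.6]
nose [529.4 -41.5 273.6] wrist [279.7 210.5] scene [309.  136.4] top [340.5 169.9]
screw [540.9 -41.2  80. ] wrist [287.1 168. ] scene [304.5 180.4] top [333.6 191.6]
```

Run:
```python
import cv2,numpy as np
i=cv2.imread('pics/w11.png').astype(int)
print('cols',list(range(256,306,2)))
for v in range(160,236,2): print(v,' '.join('%3d%s'%(i[v,u].mean(),'*' if np.ptp(i[v,u])>30 else ' ') for u in range(256,306,2)))
```

```text
cols [256, 258, 260, 262, 264, 266, 268, 270, 272, 274, 276, 278, 280, 282, 284, 286, 288, 290, 292, 294, 296, 298, 300, 302, 304]
160 121* 118* 118* 113  119  120  119  118  150  189  202  211  217  223  226  226  226  221  215  206  196  186  169  132   76 
162 121* 119* 117* 110  119  120  118  117  158  191  203  211  218  224  219  214  214  209  211  204  194  184  166  124   72 
164 121* 120* 116* 111  119  119  119  118  165  194  206  212  219  222  207  178  162  177  197  202  192  181  160  110   70 
166 121* 121* 118* 113  120  118  118  121  170  195  206  213  220  218  180  117   91  122  185  195  191  179  156  103   71 
168 119* 121* 114* 115  118  119  118  124  174  197  207  213  222  217  181  106   70  103  175  197  189  177  150   96   71 
170 120* 120* 112* 116  119  117  117  129  179  198  208  215  222  221  203  159  127  153  186  197  186  173  144   86   73 
172 120* 120* 110* 116  120  120  116  135  186  200  210  215  222  226  224  200  189  183  200  196  185  170  136   80   71 
174 120* 121* 110* 118  118  118  115  140  189  201  211  216  22
[... 3232 characters left out ...]
  89   77   62   58   54   46   66*  79*  77*  74*  76*
226  61   63   72   77   97  105  104  104  102  100   99   99   96   94   92   91   83   73   59   46   59*  78*  76*  75*  75*
228  59   54   68   87   95  102  100  100  100   99   96   95   95   93   88   84   85   84   77   56   49   75*  78*  75*  75*
230  61   60   80   82   83   83   84   83   84   83   82   83   84   82   81   84   87   83   82   73   54   71*  76*  75*  73*
232  62   78   83   83   83   84   85   83   85   83   84   82   82   83   85   87   85   85   81   79   70   61*  76*  75*  73*
234  76   82   81   82   83   84   82   82   83   84   82   82   81   83   82   82   84   86   82   79   77   68   74*  74*  74*
```

Run:
```python
from dr import *
import pickle
s,g,a,b=pickle.load(open('w11.pkl','rb'));p,r=pose(s)
for x in (-4,0,4): print(x,'rim top row',wproj(s,g,p+r.apply([x+16,-4,40])),'tail',wproj(s,g,p+r.apply([x,.5,-50])))
print(wproj(s,g,[540.9,-41.2,80]),wproj(s,g,[542.2,-41.2,80]),wproj(s,g,[540.9,-38.2,80]))
# scene: driver nose/bit
i=a['image'].astype(int)
for v in range(122,166,2): print(v,' '.join('%3d%s'%(i[v,u].mean(),'*' if np.ptp(i[v,u])>25 else ' ') for u in range(296,322)))
```

```text
-4 rim top row [274.5 203.5] tail [280.7 279.8]
0 rim top row [274.5 198.6] tail [280.7 273.3]
4 rim top row [274.5 193.6] tail [280.7 266.6]
[287.1 168. ] [288. 168.] [287. 166.]
122 136* 120* 106* 100*  99* 100* 101* 100*  98*  89*  68*  52   53   63   69   70   61   54   61  120  195* 216* 220* 220* 220* 219*
124 197* 191* 171* 138* 109* 100*  99*  99*  94*  90*  65*  51   52   57   56   56   58   59   66  122  193* 216* 220* 220* 219* 214*
126 204* 203* 202* 187* 158* 118*  99*  98*  95*  88*  67*  48   49   55   63   62   61   58   61  100  165* 204* 214* 218* 219* 218*
128 204* 204* 203* 197* 169* 126*  99*  97*  99* 100*  82*  57   49   56   61   59   62   67   65   80  130* 156* 173* 195* 205* 212*
130 203* 198* 184* 159* 134* 117* 126* 144* 158* 166* 135*  90   61   57   60   64   65   67   71  115  183* 200* 194* 177* 166* 157*
132 191* 169* 136* 108* 116* 149* 184* 205* 215* 215* 196* 151* 110   92   88   91   93  100  124  168* 207* 217* 217* 216* 209* 195*
134 201* 195* 189* 177* 167* 184* 209* 218* 221* 220* 219* 206* 159* 120  111  113  117  122  165* 205* 217* 219* 22
[... 1327 characters left out ...]
 100* 101*  99*  99* 100* 101*
156  54*  53*  55*  56*  56*  59*  70*  74*  80*  89*  94*  96*  98* 103* 107* 107* 103* 102* 101* 101* 101* 100* 101*  99* 101*  99*
158  54*  54*  53*  52*  52*  53*  51*  52*  53*  57*  58*  63*  74*  78*  81*  93*  96* 100* 101* 100* 101*  99* 100*  97* 100* 100*
160  56*  53*  50*  51*  55*  55*  60*  61*  57*  57*  56*  57*  57*  52*  57*  59*  63*  70*  76*  76*  78*  90*  94*  95*  96*  96*
162  53*  49*  53*  56*  65*  86*  97*  96*  94*  90*  86*  74*  62*  60*  54*  52*  54*  55*  53*  56*  54*  57*  57*  61*  69*  76*
164  53*  55*  54*  57*  76*  95* 102* 105* 103* 103* 103* 102* 100*  91*  87*  87*  83*  72*  61*  57*  54*  52*  51*  51*  53*  53*
```

Run:
```python
from dr import *
import pickle
s,g,a,b=pickle.load(open('w11.pkl','rb'));p,r=pose(s)
for z in (197,200,203): 
    P=plane(a,311.2,155.5,z); print('tip',z,np.round(P,1),'tool',np.round(r.inv().apply(P-p),1))
for z in (273,): 
    P=plane(a,311.0,138,z);print('nose z60',np.round(r.inv().apply(P-p),1))
i=b['image'].astype(int)
print('top screw/bit')
from fv import prj
for n,P in (('screw',[542,-41.2,80]),('tip pred',p+r.apply([0,-8.5,133]))): print(n,'scene',prj(a,P),'top',prj(b,P))
```

```text
tip 197 [518.9 -42.9 197. ] tool [ -1.4 -10.8 136.6]
tip 200 [517.2 -38.8 200. ] tool [  2.6 -12.6 133.5]
tip 203 [515.5 -34.7 203. ] tool [  6.6 -14.4 130.5]
nose z60 [  4.9 -10.   60.5]
top screw/bit
[529.10573222 -41.1263603  333.59232629] [179.7421945    0.30762803  87.90014376] [-5.5 10.9 78.6 -0.3 90.2 -3.4] 44.582499861717224
tip [529.7 -41.9 200.1] wrist [279.6 189.5] scene [308.3 154.2] top [338.1 179.6]
chuck [529.5 -41.7 238.6] wrist [279.6 199.3] scene [308.7 145. ] top [339.4 174.6]
nose [529.4 -41.5 273.6] wrist [279.7 210.5] scene [309.  136.4] top [340.5 169.9]
screw [540.9 -41.2  80. ] wrist [287.1 168. ] scene [304.5 180.4] top [333.6 191.6]
screw scene [304.2 180.3] top [333.5 191.3]
tip pred scene [310.5 154.7] top [338.6 181.7]
```

Run:
```python
from dr import *
p,r=pose();r3=R.from_euler('xyz',[180,0,88],degrees=True)*R.from_euler('x',-3.2,degrees=True)
off=np.array([0,-10,133.5]);p3=np.array([542,-41.2,110])-r3.apply(off)
print('driver axis',r3.apply([0,-10.5,183.5])/183.8,p3,np.degrees((r.inv()*r3).as_rotvec()),r.inv().apply(p3-p));plan(p,r,p3,r3,7)
```

```text
driver axis [-1.30704801e-03  4.56431221e-05 -1.00000003e+00] [544.53069416 -41.28837379 243.85005707] [-2.94449432  0.31320727 -0.08481696] [ 0.85747553 15.0261743  89.79260223]
[-0.4, 0.0, -0.0, 0.1, 2.1, 12.8]
[-0.4, 0.0, -0.0, 0.1, 2.1, 12.8]
[-0.4, 0.0, -0.0, 0.1, 2.0, 12.9]
[-0.4, 0.0, -0.0, 0.1, 1.9, 12.9]
[-0.4, 0.0, -0.0, 0.1, 1.8, 12.9]
[-0.4, 0.0, -0.0, 0.1, 1.7, 12.9]
[-0.4, 0.0, -0.0, 0.1, 1.6, 12.9]
```

Call:
step_arm --pt "-0.4 0 0 0.1 2 13 0" --pt "-0.4 0.1 0 0.1 2 13 0" --pt "-0.4 0 0 0.1 2 13 0" --pt "-0.4 0.1 0 0.1 2 13 0" --pt "-0.4 0 0 0.1 2 13 0" --pt "-0.4 0.1 0 0.1 2 13 0" --pt "-0.5 0 0 0.2 2 12 0" --pt "0 0 0 0 0 0 0"

```text
time_s: 31.95
ee_pos: [544.7, -41.1, 242.9]
ee_rot: [177.0, 0.0, 87.9]
force: [-0.2, -0.7, -2.7]
gripper_width: 31.3
gripper_force: 44.6
```

```bash
python3 fv.py
python3 - <<'E'
from fv import *
i=a['image'].astype(int)
for v in range(148,190,1): print(v,' '.join('%3d%s'%(i[v,u].mean(),'*' if np.ptp(i[v,u])>25 else ' ') for u in range(294,318)))
for P in ([542,-41.2,110],[542,-41.2,80],[542,-41.2,138],[542,-41.2,158],[542,-41.2,203]): print(P,prj(a,P),wproj(s,g,P))
E
```

```text
[544.70517547 -41.10492423 242.87382146] [1.76972777e+02 1.11973115e-03 8.79152017e+01] [-5.6 12.1 89.8  0.2 75.1 -3.6] 44.583306312561035
tip [551.8 -41.4 109.6] wrist [279.6 189.5] scene [302.  173.2] top [333.8 185.5]
chuck [549.7 -41.3 148. ] wrist [279.6 199.3] scene [302.8 164.8] top [335.  181.3]
nose [547.9 -41.2 183. ] wrist [279.6 210.5] scene [303.4 157. ] top [336.2 177.4]
screw [540.9 -41.2  80. ] wrist [268.8 183.7] scene [304.5 180.4] top [333.6 191.6]
[545.71448327 -41.18275714 244.49635425] [1.76788852e+02 1.38284393e-02 8.79182379e+01] [-5.6 12.  89.6  0.2 75.2 -3.6] 44.5832097530365
tip [553.2 -41.5 111.2] wrist [279.6 189.5] scene [301.7 172.7] top [333.8 185. ]
chuck [551.  -41.4 149.6] wrist [279.6 199.3] scene [302.4 164.3] top [335.  180.8]
nose [549.1 -41.3 184.6] wrist [279.6 210.5] scene [303.2 156.5] top [336.2 176.9]
screw [540.9 -41.2  80. ] wrist [267.4 183.3] scene [304.5 180.4] top [333.6 191.6]
148 197* 178* 145* 116* 103* 100*  92*  66*  57   50   60   58   57   52   55   59   76*  94*  99* 101* 102* 103* 101* 101*
149 202* 193* 162* 124* 102* 100* 
[... 4578 characters left out ...]
154  164  174  187  202  211  211  210  211  208  198  189  175  154  134  136  140  133  123  107*
187 111* 116* 132  147  167  180  182  179  186  201  200  193  198  196  186  172  154  137  124  131  134  128  119  103 
188 147* 141* 146  168  192  207  210  200  177  178  188  181  185  182  170  153  131  121  124  139  136  131  122  104 
189 185  175  175  195  214  221  222  216  195  174  175  174  171  166  149  132  119  120  131  140  141  134  125  111 
[542, -41.2, 110] [304.4 173.8] [269.  189.5]
[542, -41.2, 80] [304.2 180.3] [268.4 183.3]
[542, -41.2, 138] [304.6 167.6] [269.7 196.4]
[542, -41.2, 158] [304.8 163.1] [270.3 202. ]
[542, -41.2, 203] [305.1 152.7] [272.  217.8]
```

Call:
step_arm --pt "0 0 0 0 -1 3 0" --pt "0 0 0 0 0 3 0" --pt "0 0 0 0 0 3 0" --pt "0 0 0 0 0 3 0" --pt "0 0 0 0 0 2 0" --pt "0 0 0 0 0 0 0" --pt "0 0 0 0 0 0 0" --pt "0 0 0 0 0 0 0"

```text
time_s: 33.25
ee_pos: [545.2, -41.2, 230.1]
ee_rot: [176.8, 0.0, 87.9]
force: [0.3, 0.5, -2.5]
gripper_width: 31.1
gripper_force: 44.6
```

Call:
step_arm --pt "0 0 0 0 0 0 0" --pt "0 0 0 0 0 0 0" --pt "0 0 0 0 0 0 0" --pt "0 0 0 0 0 0 0" --pt "0 0 0 0 0 0 0" --pt "0 0 0 0 0 0 0" --pt "0 0 0 0 0 0 0" --pt "0 0 0 0 0 0 0"

```text
time_s: 34.25
ee_pos: [545.2, -41.1, 229.9]
ee_rot: [176.8, 0.0, 87.9]
force: [0.1, 0.9, -2.0]
gripper_width: 30.8
gripper_force: 44.6
```

Run:
```python
from fv import *
print('tip est',p+r.apply([0,-10,133.5]),s['force'],s['time_s'])
i=a['image'].astype(int)
for v in range(166,184,1): print(v,' '.join('%3d%s'%(i[v,u].mean(),'*' if np.ptp(i[v,u])>25 else ' ') for u in range(296,314)))
for P in ([542,-41.2,95],[542,-41.2,143],[542,-41.2,80]): print(P,prj(a,P))
```

```text
[545.16614435 -41.14795828 229.92256398] [1.76845881e+02 8.05006189e-03 8.79128037e+01] [-5.6 12.4 91.2  0.2 73.3 -3.6] 44.58466351032257
tip [552.5 -41.4  96.6] wrist [279.6 189.5] scene [301.8 176. ] top [333.4 186.9]
chuck [550.4 -41.4 135.1] wrist [279.6 199.3] scene [302.5 167.7] top [334.6 182.8]
nose [548.5 -41.3 170. ] wrist [279.6 210.5] scene [303.2 159.9] top [335.8 178.9]
screw [540.9 -41.2  80. ] wrist [268.3 186.3] scene [304.5 180.4] top [333.6 191.6]
tip est [542.52779166 -41.07062279  96.07457889] [ 0.13005831  0.85994247 -2.04014295] 34.25
166  53*  52*  54*  54*  53*  58*  73* 109  133  142  141  122   91*  67*  64*  57*  54*  55*
167  51*  52*  55*  54*  55*  56*  63*  82  101  107  109  105*  94*  87*  82*  72*  65*  62*
168  54*  53*  55*  54*  55*  55*  57*  63*  67   70   79   94*  98* 100*  95*  89*  86*  85*
169  52*  54*  55*  53*  53*  54*  58*  61*  61   59   73*  93*  99* 102* 102*  98*  98*  98*
170  56*  56*  55*  54*  54*  54*  59*  62*  67   74   80*  93* 100* 100* 101*  99* 101* 100*
171  55*  57*  56*  52*  51*  55*  54*  61*  79  102   94*  92*  9
[... 549 characters left out ...]
3   97  100  105  118  128* 119* 103*  84*
178  54*  54*  51*  51*  54*  55*  56*  58*  85  130  151  161  176  183  180  146  114   92 
179  52*  55*  55*  53*  52*  57*  66*  73  102  157  186  197  203  212  208  169  133  118 
180  52*  55*  54*  53*  58*  75*  90   91  101  156  196  214  216  213  208  190  163  150 
181  55*  53*  52*  60*  84* 116  127  113  105  139  189  217  222  215  207  203  186  165 
182  53*  55*  64*  91  130  162  169  157  152  166  198  220  224  218  212  208  192  161 
183  53*  65*  93  135  170  191  199  201  203  208  215  221  220  216  209  201  185  163 
[542, -41.2, 95] [304.3 177.1]
[542, -41.2, 143] [304.6 166.5]
[542, -41.2, 80] [304.2 180.3]
```

Call:
step_arm --pt "0 0 0 0 1 0 0" --pt "0 0 0 0 1 0 0" --pt "0 0 0 0 0 0 0" --pt "0 0 0 0 0 0 0" --pt "0 0 0 0 0 0 0" --pt "0 0 0 0 0 0 0" --pt "0 0 0 0 0 0 0" --pt "0 0 0 0 0 0 0"

```text
time_s: 35.4
ee_pos: [547.1, -41.2, 230.1]
ee_rot: [176.8, 0.0, 87.9]
force: [0.7, -0.0, -2.7]
gripper_width: 31.1
gripper_force: 44.6
```

```bash
python3 -c "
from workcell import *
s=state();print(s['ee_pos'],s['qvel'],s['gripper_force']);print(job_done())"
```

```text
[547.128471   -41.21480533 230.06676807] [ 0.04713905 -0.056408    0.0292355  -0.0934016  -0.0060268  -0.10616507] 44.584659934043884
the job is handed in; nothing more can be done
None
```

I handed the job in at about 35 s. By my camera measurements, the hub lies home in both Vs with its screw up, and the driver is held upright with its bit about 15 mm above the screw and within a few millimetres of its line; no verdict came back to confirm this.

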